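# Release the wax blocks from the feeder into a tub

## Task

Stand the clear tub on the bench under the mouth of the sloping feeder, so that it will catch everything that slides out. Then take the spring clip by its red loop and pull it sideways out of the stud, so that the flap swings open and all three wax blocks slide into the tub, and lay the clip in the steel tray.

Things in the scene. Friction and masses are not known exactly. Their poses are not given: they have to be found in the camera images.
- feeder: white sloping chute on a grey stand, fixed. Origin on the bench straight below the middle of the mouth's lower lip; x horizontal, pointing uphill, y to the side with the stud, z up. Polished floor, 50 mm between its sides, starts at the lip and rises along +x at 0.6 rad (34 degrees), 180 mm long. Under the mouth it is free for x below 35 mm (stand's foot) and z below 110 mm
- mouth (a point): middle of the lower lip of the feeder's mouth, 125 mm above the bench. The blocks come out here toward feeder -x
- plate_top (a point): middle of the upper edge of the stud-side wing of the white front plate round the mouth. The plate is square to the chute floor, so it leans 0.6 rad out over the space in front of it, toward feeder -x, and overhangs the clip. Along its slope it reaches 8 mm below and 64 mm above the chute floor; from y -47 to +103 mm
- flap (a joint): aluminium flap over the mouth, hinged along its top edge: 0 shut, grows as its lower edge swings out (rad). It carries a two-cheeked fork that stands astride the stud and rests against the clip, so it cannot open until the clip is out; then it falls open by itself
- stud (a point): centre of the cross hole in the steel stud, 14 mm in diameter, that stands out square from the front plate beside the mouth. The hole lies 52 mm in front of the plate and runs along the feeder's y; the stud ends 65 mm in front of the plate
- clip: spring clip (R-clip) in the stud. Origin: centre of its loop, a flat red plastic-coated ring 30 mm across in the clip's y and z, 9 mm thick in x. At the start x points square into the leaning front plate (feeder x pitched up 0.6 rad), y away from the stud (the way to pull; it droops up to 0.2 rad), z up along the plate. 47 mm free between ring and plate; the plate ends 40 mm above it along z
- clip_tip (a point): tip of the clip's straight leg, 54 mm from the loop centre along clip -y, 4 mm below it in clip z. Both legs are 4 mm steel: the straight one runs through the stud's hole, the wavy one springs over the stud's upper side. It holds with 8 to 12 N over the first 11 mm of pull and is free after 35 mm along +y; it weighs 35 g. The fork's cheeks end 23 mm from the loop centre
- tub: clear open plastic tub, 154 mm long (its y), 82 mm wide (its x), 69 mm high, about 90 g. Origin at the centre of its underside. The walls lean outward a little; an end wall can be pinched from above by its rim, 72 to 77 mm from the middle. With its length along the feeder's x and its centre 45 mm in front of the mouth (feeder x -45) it catches all the blocks
- tray: shallow open steel tray, fixed, 110 x 130 mm, 22 mm high, wall 3 mm. Origin at the centre of its underside, its x is the short side
- wax_1: cream wax block, 34 x 42 x 22 mm (its x, y, z), 45 g, lowest in the feeder. Origin at the centre of its underside
- wax_2: the same, the middle block
- wax_3: the same, the uppermost block
- eosin: small dropper bottle of pink stain with black dropper cap, 43 mm diameter, 110 mm high, loose; a bystander. Origin at the centre of its underside
- giemsa: small brown dropper bottle, 37 mm diameter, 102 mm high, loose; a bystander. Origin at the centre of its underside
Not all that is in view belongs to the job. Leave any pink look-alike of the tub alone.

How it is judged:
By the outcome, as a careful person would: the job done as asked, in the order asked, and still so for the second after the job is handed in, with the robot touching nothing.
It also fails if it takes over 64 s, if anything falls off the work surface, if the arm or the gripper's body presses on something with over 40 N, if the wrist force passes 120 N, or if a joint passes its speed limit or range.

## Robot

A 6-joint arm with a two-finger parallel gripper is mounted at the origin on a cart in front of the work surface, level with it; the furniture and walls round the work are solid. World frame = base frame: x ahead of the robot, y to its left, z up, the work surface at z = 0. Lengths are in m, angles in rad, forces in N, time in s.
With the tool pointing down it reaches from about 0.25 to 0.85 m from the base axis. Payload 12.5 kg.
Tool frame: the origin (TCP) lies between the finger pads; the fingertips stand 14 mm ahead of it and the grasp point (between the pads) lies 5 mm behind it (bot.tip_extent is the distance from the TCP to the fingertips, in m); y points along the fingers, z is the direction in which the jaws open and shut, and the axes are right-handed (so a half turn about y gives the same grasp; the last joint's range is limited). The gripper opens to 93 mm and grips with 3 to 60 N. Pads are 15 mm wide; open, the fingers measure 128 mm over their backs; the gripper's body (75 mm by 188 mm) begins 65 mm behind the grasp point.
Start: joints at [1.129, 0.351, 1.652, -0, 1.139, -0.085], TCP at [0.192, 0.515, 0.233] pointing down, gripper open.
Joint ranges: [-2.75, 2.75], [-0.79, 2.1], [0.01, 2.65], [-1.57, 4.71], [0.07, 3.14], [-2.87, 2.87]. Speed limits (rad/s): [2.22, 2.22, 2.79, 3.14, 3.14, 3.14].

## Interface

Orientations are given as a unit quaternion [x, y, z, w].
In Python, from cell import status, snapshot, camera_info, bot gives the robot as it stands.
- The arm moves only by the shell command python3 -m handwheel 'ROWS' [OPENING]. ROWS is text: rows parted by semicolons, each of 4 numbers parted by spaces: the shift along the tool's x, y, z in mm, then the turn about the tool's y in rad. A call has exactly 8 rows; each row shifts and turns the pose as measured when the row begins, along the tool's axes as they then stand; what a row does not reach is not made up. A row lasts 1/10 s, in which the tool goes at most 50 mm and 8.59 degrees, less where a joint would pass 70% of its speed; a pose out of reach is approached as far as the arm can. A call is refused whole if a number of a shift passes 50 or a number of a turn 0.15, either way. A call with a gripper value outside its range is refused whole. OPENING is the closure in counts, from 0 (fully open) to 255 (shut), set as the call begins (- or left out, the last holds). The fingers move at their own pace and stop on an object; the grip force is fixed at half the most. Time passes only in rows, so rows that do not move let the fingers close, or fill a call up. It gives the time, the measured TCP pose, the force and the opening at its end, in the units of the state.
- status.state(): the state, without advancing time (a new reading comes with each control period).
- snapshot(name): name is "scene" or "top" or "wrist"; returns (picture, depth): 384x512x3 uint8, red, green, blue; 384x512 float32, m along the optical axis (not along the pixel's ray), 0 where there is no reading.
- camera_info(name): a dict with "vfov" (degrees; the focal length in pixels is half the picture's height over the tangent of half this angle, whatever the lens; pixels are square), "cx", "cy" (the principal point, pixels), "world_to_cam" (4x4, takes a point from world to camera coordinates); the wrist camera has in their place "T_tool_cam" (4x4, takes a point from camera to tool coordinates, whose origin is the TCP and whose axes are the tool frame's). Camera axes: x right, y down, z forward; pixel columns grow to the right and rows downward; lengths in m; the calibration is good to about 2 mm. A picture is of the moment at which its call begins: read the wrist's pose just before it. camera_info takes no time and is no camera call.
- bot.job_done(): hands the job in, once; it reports no verdict.
The state is a dict: "time": time; "joint_positions": joint angles; "joint_velocities": joint speeds; "joint_efforts": joint torques, N m; "tcp_pos": TCP position; "tool_rot": TCP orientation; "wrist_force": force on the tool from outside, world axes, zero at the start; "wrist_torque": the same for the moment, N m; "opening": finger opening in m.
Only numpy, scipy, OpenCV 4.12 (cv2) and the standard library are available. Lean on these libraries where they do the work, as an engineer would, in place of code of your own. Each camera call takes 0.05 s, during which the arm holds its last target.

## Working session

There is one attempt and no reset: what is moved stays moved. The work goes in short steps, Python scripts to look and compute and a shell command to move; the robot and the scene stay as the last step left them, time stands still between calls to the robot, and variables do not carry over. Pictures are saved under pics/ and viewed, and the job is handed in when it is done.

```bash
ls; mkdir -p pics; python3 - <<'E'
from cell import status, snapshot, camera_info, bot
import cv2,numpy as np
print(status.state())
for n in ["scene","top","wrist"]:
    p,d=snapshot(n); cv2.imwrite(f"pics/{n}0.png",p[:,:,::-1]); np.save(f"pics/{n}0.npy",d)
    c=camera_info(n); print(n,{k:(np.round(v,4).tolist() if not isinstance(v,str) else v) for k,v in c.items()})
E
```

```text
pics
{'time': 0.0, 'joint_positions': array([ 1.12938635e+00,  3.51221484e-01,  1.65243641e+00, -1.32001854e-06,
        1.13907679e+00, -8.45962059e-02]), 'joint_velocities': array([-0.00149272, -0.00067792,  0.00108298,  0.00106687,  0.00048777,
        0.00059003]), 'joint_efforts': array([ 4.23830252e-04, -4.97316527e+01, -2.85260707e+01,  6.98924926e-02,
        2.56612874e-02, -4.33543812e-05]), 'tcp_pos': array([0.19194324, 0.51506933, 0.23210481]), 'tool_rot': array([ 0.69627326, -0.12558891,  0.12537979, -0.69549327]), 'wrist_force': array([-0.00813893,  0.25815211,  0.55636233]), 'wrist_torque': array([-0.04569242, -0.00461284,  0.04433381]), 'opening': 0.0932050713771683}
scene {'vfov': 57.4417, 'cx': 258.8144, 'cy': 190.8574, 'world_to_cam': [[0.8566, -0.5159, -0.005, -0.3859], [-0.3995, -0.6572, -0.6391, 0.4881], [0.3264, 0.5495, -0.7691, 0.7504], [0.0, 0.0, 0.0, 1.0]]}
top {'vfov': 46.3926, 'cx': 257.6871, 'cy': 190.4477, 'world_to_cam': [[0.0277, -0.9996, -0.0061, 0.2711], [-0.9835, -0.0262, -0.1788, 0.5901], [0.1786, 0.011, -0.9839, 1.525], [0.0, 0.0, 0.0, 1.0]]}
wrist {'vfov': 69.5192, 'cx': 252.8201, 'cy': 195.2334, 'T_tool_cam': [[-0.0002, 0.9619, 0.2734, -0.0766], [0.0001, -0.2734, 0.9619, -0.1536], [1.0, 0.0002, -0.0, -0.0007], [0.0, 0.0, 0.0, 1.0]]}
```

View pics/scene0.png

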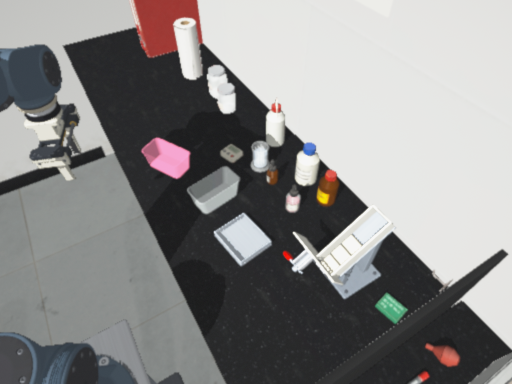

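View pics/top0.png

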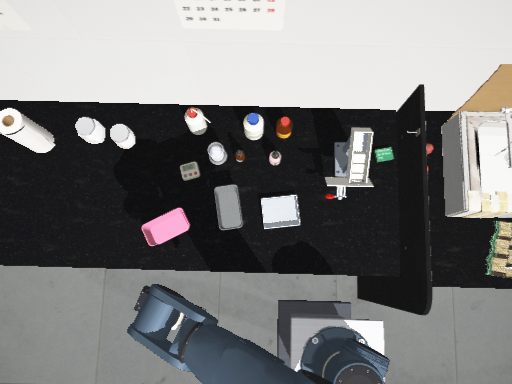

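View pics/wrist0.png

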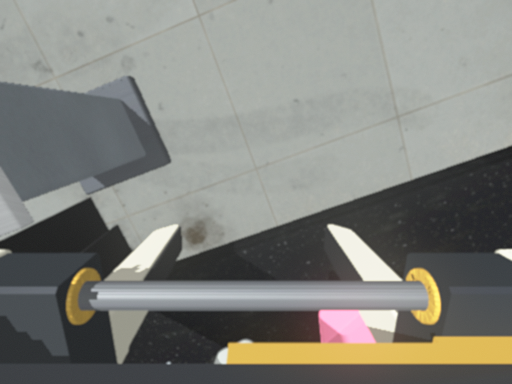

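The scene view shows the feeder at (355,245) with the clip's red loop at (288,256). The clear tub is at (214,190), the tray at (243,238) and the pink look-alike at (166,158). In the top view the tub is at (228,207), the tray at (281,211) and the feeder at (350,160), and its loop at (330,196). Next I'll zoom in and measure.

```bash
cat > h.py <<'E'
import numpy as np,cv2
from cell import status, snapshot, camera_info, bot
from scipy.spatial.transform import Rotation as R
def cam(n,st=None):
    c=camera_info(n); f=192/np.tan(np.radians(c['vfov'])/2)
    if n=='wrist':
        st=st or status.state(); T=np.eye(4);T[:3,:3]=R.from_quat(st['tool_rot']).as_matrix();T[:3,3]=st['tcp_pos']
        M=T@c['T_tool_cam']
    else: M=np.linalg.inv(c['world_to_cam'])
    return f,c['cx'],c['cy'],M
def cloud(n,d,k=None):
    f,cx,cy,M=k or cam(n); v,u=np.mgrid[:384,:512]
    P=np.stack([(u-cx)/f*d,(v-cy)/f*d,d],-1)
    return P@M[:3,:3].T+M[:3,3]
def ray(n,u,v,z,k=None):
    f,cx,cy,M=k or cam(n); r=M[:3,:3]@np.array([(u-cx)/f,(v-cy)/f,1]); o=M[:3,3]
    return o+r*(z-o[2])/r[2]
def px(n,P,k=None):
    f,cx,cy,M=k or cam(n); q=np.linalg.inv(M)@np.append(P,1); return q[:2]/q[2]*f+[cx,cy]
def crop(p,u0,u1,v0,v1,s,name):
    cv2.imwrite('pics/'+name,cv2.resize(p[v0:v1,u0:u1,::-1] if p.ndim==3 else p,None,fx=s,fy=s,interpolation=cv2.INTER_CUBIC))
E
python3 - <<'E'
from h import *
t=cv2.imread('pics/top0.png')[:,:,::-1]; s=cv2.imread('pics/scene0.png')[:,:,::-1]
crop(t,200,400,110,250,4,'t_crop.png'); crop(s,180,400,130,310,3.3,'s_crop.png') if 0 else cv2.imwrite('pics/s_crop.png',cv2.resize(s[130:310,180:400,::-1],None,fx=3.3,fy=3.3))
for n,im in(('top',t),('scene',s)):
    P=cloud(n,np.load(f'pics/{n}0.npy'))
    h=im.astype(int); red=(h[...,0]>150)&(h[...,1]<70)&(h[...,2]<70)
    nl,l,st,c=cv2.connectedComponentsWithStats(red.astype(np.uint8))
    for i in range(1,nl):
        if st[i,4]>8: print(n,c[i],st[i],np.round(np.median(P[l==i],0),4))
    # tub/tray points
P=cloud('top',np.load('pics/top0.npy'))
for nm,(u0,u1,v0,v1) in dict(tub=(208,252,175,238),tray=(255,308,185,235)).items():
    q=P[v0:v1,u0:u1].reshape(-1,3); q=q[(q[:,2]>.012)&(q[:,0]>0.1)]
    print(nm,len(q),q.min(0),q.max(0),np.percentile(q[:,2],[5,25,50,75,95]))
    for zl,zh in((.012,.03),(.055,.085)):
        m=q[(q[:,2]>zl)&(q[:,2]<zh)]
        if len(m)>20: print(zl,cv2.minAreaRect(m[:,:2].astype(np.float32)*1000))
q=P[110:215,310:385].reshape(-1,3);
for zl in np.arange(.02,.3,.02):
    m=q[(q[:,2]>zl)&(q[:,2]<zl+.02)]
    if len(m)>5: print(round(zl,2),len(m),m.min(0).round(3),m.max(0).round(3))
E
```

```text
top [286.07692308 124.15384615] [282 120   8   7  13] [0.805  0.194  0.1136]
top [329.48275862 196.34482759] [326 194   8   5  29] [0.5561 0.0442 0.124 ]
scene [163.19372442  21.81537062] [ 135    0   66   57 2199] [0.7275 1.3323 0.1583]
scene [329.77272727 178.63636364] [325 174  11   8  44] [0.8101 0.1915 0.1133]
scene [286.47727273 255.18181818] [283 251   9   9  44] [0.5573 0.046  0.1228]
scene [424.42857143 375.        ] [420 372   9   8  35] [ 0.6927 -0.3217  0.0133]
tub 346 [0.30050448 0.26963631 0.01217945] [0.60158974 0.43985656 1.60755779] [0.01659346 0.03373794 0.05278577 0.06660842 0.07494993]
0.012 ((521.3505859375, 387.4263610839844), (136.4458770751953, 79.43952941894531), 8.675878524780273)
0.055 ((519.851806640625, 389.0799255371094), (155.87921142578125, 81.98165893554688), 9.960029602050781)
tray 158 [0.30050448 0.13749462 0.01201599] [0.57639098 0.27469694 1.60755779] [0.01287805 0.01741999 0.02084618 0.02355488 0.0292377 ]
0.012 ((515.7017822265625, 206.1385955810547), (110.62651824951172, 129.92295837402344), 7.7800164222717285)
0.02 47 [ 0.661 -0.17   0.02 ] [0.76  0.009 0.038]
0.04 18 [ 0.661 -0.034  0.04 ] [ 0.758 -0.019  0.056]
0.06 21 [ 0.661 -0.029  0.061] [ 0.758 -0.018  0.079]
0.08 11 [ 0.741 -0.027  0.082] [ 0.758 -0.018  0.098]
0.1 56 [ 0.549 -0.022  0.101] [0.76  0.059 0.12 ]
0.12 200 [ 0.55  -0.086  0.12 ] [0.761 0.062 0.14 ]
0.14 251 [ 0.579 -0.085  0.14 ] [0.667 0.063 0.16 ]
0.16 364 [ 0.582 -0.086  0.16 ] [0.711 0.062 0.18 ]
0.18 359 [ 0.581 -0.077  0.18 ] [0.733 0.055 0.2  ]
0.2 206 [ 0.645 -0.069  0.2  ] [ 0.755 -0.007  0.22 ]
0.22 114 [ 0.673 -0.07   0.22 ] [ 0.769 -0.009  0.24 ]
0.24 89 [ 0.707 -0.07   0.24 ] [ 0.756 -0.01   0.26 ]
0.26 31 [ 0.735 -0.067  0.26 ] [ 0.743 -0.011  0.268]
```

View pics/t_crop.png

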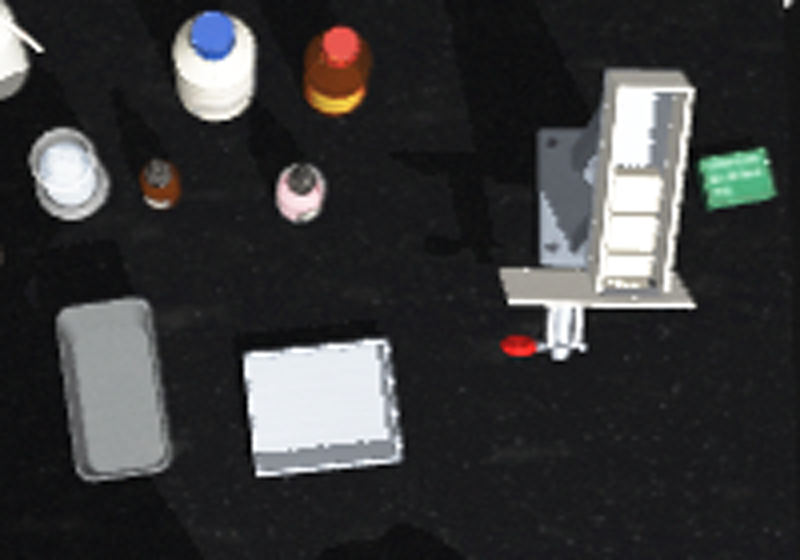

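View pics/s_crop.png

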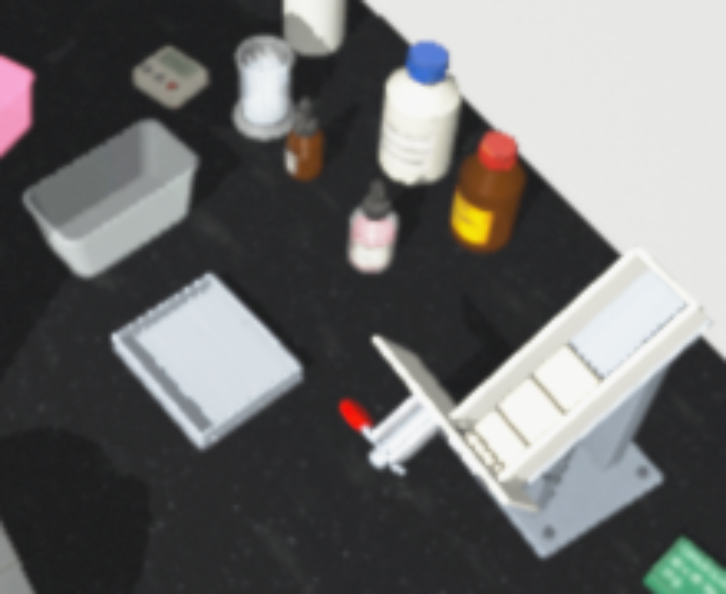

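```bash
python3 - <<'E'
from h import *
a=ray('top',325.75,185.6,.178);b=ray('top',373.25,186.4,.178);print(a,b,np.linalg.norm(b-a),np.arctan2(-(a-b)[0],(a-b)[1]))
# edges more exactly from depth: plate points in top & scene
def plane(m):
    c=m.mean(0);_,s,v=np.linalg.svd(m-c);return c,v[2],s[2]/len(m)**.5
rng=np.random.default_rng(0)
for n in('top','scene'):
    P=cloud(n,np.load(f'pics/{n}0.npy'))
    q=P.reshape(-1,3);q=q[(q[:,0]>.56)&(q[:,0]<.68)&(q[:,1]>-.1)&(q[:,1]<.07)&(q[:,2]>.09)&(q[:,2]<.2)]
    best=None
    for k in range(3000):
        s=q[rng.choice(len(q),3)];c,nn,_=plane(s)
        # plate normal: along -floor direction
        if abs(abs(nn[2])-np.sin(.6))>.08 or abs(nn[0])<.7: continue
        i=abs((q-c)@nn)<.0025
        if best is None or i.sum()>best.sum(): best=i
    m=q[best];c,nn,s=plane(m);nn*=np.sign(nn[0]);print(n,len(m),c,nn,s,'yaw',np.arctan2(nn[1],nn[0]),m.min(0),m.max(0))
    # upper edge
    # project along in-plane up
    fx=np.array([nn[0],nn[1],0]);fx/=np.linalg.norm(fx);up=np.cross(nn,np.cross([0,0,1],nn));up/=np.linalg.norm(up);fy=np.cross([0,0,1],fx)
    e=m@up; y=m@fy; print('up range',np.percentile(e,[0,1,50,99,100]),'y',np.percentile(y,[0,1,99,100]),'top pt height',(m[e>np.percentile(e,99)]).mean(0))
    # chute floor / wall
    q=P.reshape(-1,3);q=q[(q[:,0]>.62)&(q[:,0]<.8)&(q[:,1]>-.1)&(q[:,1]<.02)&(q[:,2]>.13)]
    for k0 in range(1):
        best=None
        for k in range(3000):
            s=q[rng.choice(len(q),3)];c,nn,_=plane(s)
            if abs(nn[2])>.15: continue
            i=abs((q-c)@nn)<.002
            if best is None or i.sum()>best.sum(): best=i
        if best is not None:
            m=q[best];c,nn,s=plane(m);nn*=np.sign(nn[1]);print(' side',len(m),c,nn,'yaw',np.arctan2(-nn[0],nn[1]))
    l=np.load(f'pics/{n}0.npy')
E
```

```text
[0.58187425 0.06516199 0.178     ] [ 0.58331349 -0.08868849  0.178     ] 0.15385721516422188 0.00935453385352674
top 301 [ 0.60033769 -0.00172186  0.15676455] [0.82728871 0.00115901 0.56177579] 0.0011670077820554758 yaw 0.0014009770722988233 [ 0.58066622 -0.0859198   0.11801993] [0.62487233 0.06260159 0.18495207]
up range [-0.25340235 -0.25178395 -0.20539675 -0.17616622 -0.17320328] y [-0.08678396 -0.0857976   0.06039296  0.06175   ] top pt height [0.58263437 0.0212089  0.18465419]
 side 213 [ 0.68752093 -0.06502691  0.20156363] [-0.01827137  0.99969835  0.01641247] yaw 0.018274847415133768
scene 372 [ 0.60023148 -0.01327581  0.16108947] [0.8110256  0.00439494 0.58499416] 0.0009798105123678701 yaw 0.005418933667844043 [ 0.58398538 -0.08558189  0.12260131] [0.62723115 0.0643251  0.1828284 ]
up range [-0.26724378 -0.26484039 -0.2164183  -0.19469105 -0.19325708] y [-0.08887399 -0.08843053  0.05971562  0.06103951] top pt height [ 0.5845824  -0.01322523  0.18229971]
 side 589 [ 0.6904593  -0.0666742   0.20014976] [ 0.0123225   0.99958587 -0.02600473] yaw -0.01232698140364356
```

```bash
cat >> h.py <<'E'
def pose(): 
    s=status.state(); return s['tcp_pos'],R.from_quat(s['tool_rot']).as_matrix(),s
def plan(p,yaw,p0=None,maxmm=45,maxt=.13):
    """jaw (tool z) axis horizontal direction yaw (mod pi); prints per-row"""
    q,M,s=pose(); cur=np.arctan2(M[1,2],M[0,2]); d=(yaw-cur+np.pi/2)%np.pi-np.pi/2
    print('t %.2f tcp'%s['time'],q.round(4),'jaw yaw %.3f'%cur,'tilt y',M[:,1].round(3),'open %.4f'%s['opening'],'F',s['wrist_force'].round(1),'q',s['joint_positions'].round(2))
    v=(np.array(p)-q)*1000; sg=-1 if True else 1
    n=int(np.ceil(max(np.linalg.norm(v)/maxmm,abs(d)/maxt,1))); tt=sg*d/n
    print('world mm',v.round(1),'dyaw %.3f'%d,'rows',n)
    Mi=M.copy(); rows=[]
    for i in range(n):
        rows.append(np.append(Mi.T@(v/n),tt)); Mi=Mi@R.from_rotvec([0,tt,0]).as_matrix()
    print('; '.join('%.0f %.0f %.0f %.3f'%tuple(r) for r in rows))
E
python3 - <<'E'
from h import *
P=cloud('top',np.load('pics/top0.npy')); Q=cloud('scene',np.load('pics/scene0.npy'))
for P,(u0,u1,v0,v1) in((P,(208,252,175,238)),(Q,(180,250,160,220))):
    q=P[v0:v1,u0:u1].reshape(-1,3);m=q[(q[:,2]>.06)&(q[:,2]<.08)]
    print(cv2.minAreaRect(m[:,:2].astype(np.float32)*1000))
yt=np.radians(9.5); c=np.array([.520,.389]); o=c-.03*np.array([np.cos(yt),np.sin(yt)])
print(o); plan([*o,.12],yt+np.pi/2)
E
```

```text
((519.851806640625, 389.0799255371094), (155.87921142578125, 81.98165893554688), 9.960029602050781)
((511.74420166015625, 445.457275390625), (154.9566192626953, 196.34201049804688), 10.748125076293945)
[0.49041143 0.38404857]
t 0.15 tcp [0.192  0.5152 0.2322] jaw yaw 1.214 tilt y [-0.    -0.001 -1.   ] open 0.0929 F [-0.4  0.4 -0.5] q [ 1.13  0.35  1.65 -0.    1.14 -0.08]
world mm [ 298.4 -131.1 -112.2] dyaw 0.523 rows 8
41 14 -2 -0.065; 40 14 -5 -0.065; 40 14 -8 -0.065; 39 14 -10 -0.065; 39 14 -13 -0.065; 38 14 -15 -0.065; 37 14 -18 -0.065; 35 14 -20 -0.065
```

```bash
python3 -m handwheel '41 14 -2 -0.065; 40 14 -5 -0.065; 40 14 -8 -0.065; 39 14 -10 -0.065; 39 14 -13 -0.065; 38 14 -15 -0.065; 37 14 -18 -0.065; 35 14 -20 -0.065' 0; python3 - <<'E'
from h import *
yt=np.radians(9.7);c=np.array([.520,.389]); o=c-.03*np.array([np.cos(yt),np.sin(yt)])
plan([*o,.12],yt+np.pi/2)
q,M,s=pose()
k=cam('wrist',s);p,d=snapshot('wrist'); cv2.imwrite('pics/w1.png',p[:,:,::-1]); np.save('pics/w1.npy',d)
E
```

```text
time: 0.95
tcp_pos: [0.4982, 0.3839, 0.1167]
tool_rot: [-0.703, -0.067, 0.067, 0.705]
wrist_force: [0.2, 1.5, 0.6]
opening: 0.0932
t 0.95 tcp [0.4982 0.3839 0.1167] jaw yaw 1.761 tilt y [-0.     0.002 -1.   ] open 0.0932 F [0.2 1.5 0.6] q [ 0.58  0.62  1.53  0.    0.99 -1.18]
world mm [-7.8  0.   3.3] dyaw -0.021 rows 1
-8 -3 1 0.021
```

View pics/w1.png

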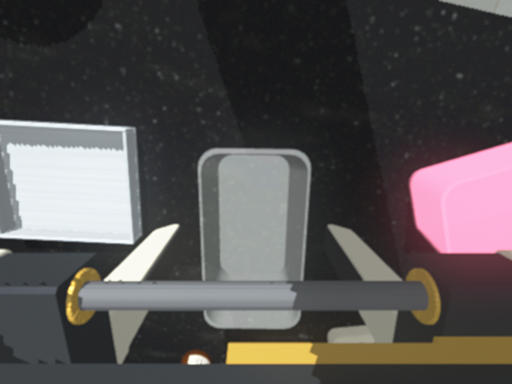

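The wrist view shows the tub centred between the fingers, with rims at columns 199 and 311 and the fingers' midpoint near 253. It is aligned in yaw, so I'll descend and grip.

```bash
python3 -m handwheel '-8 0 0 0.01; 0 15 0 0; 0 25 0 0; 0 15 0 0; 0 7 0 0; 0 3 0 0; 0 0 0 0; 0 0 0 0' 0; python3 -c "
from h import *
plan([.4904,.384,.052],np.radians(99.7))"
```

```text
time: 1.8
tcp_pos: [0.4917, 0.38, 0.0448]
tool_rot: [0.704, 0.063, -0.065, -0.704]
wrist_force: [0.4, -0.2, -0.5]
opening: 0.093
t 1.80 tcp [0.4917 0.38   0.0448] jaw yaw 1.752 tilt y [-0.002 -0.    -1.   ] open 0.0930 F [ 0.4 -0.2 -0.5] q [ 0.58  0.71  1.58  0.    0.85 -1.17]
world mm [-1.3  4.   7.2] dyaw -0.012 rows 1
-1 -7 4 0.012
```

```bash
python3 -m handwheel '0 -6 4 0.01; 0 0 0 0; 0 0 0 0; 0 0 0 0; 0 0 0 0; 0 0 0 0; 0 0 0 0; 0 0 0 0' 200; python3 -c "
from h import *
plan([.4904,.384,.12],np.radians(99.7))"
```

```text
time: 2.6
tcp_pos: [0.4915, 0.3846, 0.053]
tool_rot: [-0.704, -0.06, 0.06, 0.705]
wrist_force: [-0.1, 0.1, -1.3]
opening: 0.0816
t 2.60 tcp [0.4915 0.3846 0.053 ] jaw yaw 1.741 tilt y [-0.     0.001 -1.   ] open 0.0816 F [-0.1  0.1 -1.3] q [ 0.59  0.7   1.57  0.    0.87 -1.15]
world mm [-1.1 -0.6 67. ] dyaw -0.000 rows 2
-1 -33 -0 0.000; -1 -33 -0 0.000
```

```bash
python3 -m handwheel '0 -10 0 0; 0 -20 0 0; 0 -20 0 0; 0 -10 0 0; 0 0 0 0; 0 0 0 0; 0 0 0 0; 0 0 0 0'; python3 -c "
from h import *
plan([.485,-.041,.12],np.pi/2,maxmm=30)
p,d=snapshot('scene');cv2.imwrite('pics/s2.png',p[100:300,130:400,::-1])"
```

```text
time: 3.4
tcp_pos: [0.4909, 0.384, 0.1153]
tool_rot: [0.705, 0.059, -0.061, -0.704]
wrist_force: [-0.1, -0.3, -1.2]
opening: 0.0813
t 3.40 tcp [0.4909 0.384  0.1153] jaw yaw 1.740 tilt y [-0.002 -0.    -1.   ] open 0.0813 F [-0.1 -0.3 -1.2] q [ 0.59  0.62  1.55  0.    0.98 -1.15]
world mm [  -5.9 -425.     4.7] dyaw -0.170 rows 15
-5 -0 -28 0.011; -5 -0 -28 0.011; -5 -0 -28 0.011; -4 -0 -28 0.011; -4 -0 -28 0.011; -4 -0 -28 0.011; -3 -0 -28 0.011; -3 -0 -28 0.011; -3 -0 -28 0.011; -2 -0 -28 0.011; -2 -0 -28 0.011; -2 -0 -28 0.011; -1 -0 -28 0.011; -1 -0 -28 0.011; -1 -0 -28 0.011
```

View pics/s2.png

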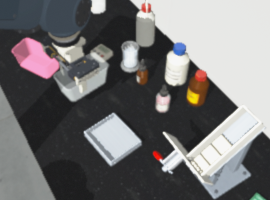

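The tub hangs level in the gripper. I'll carry it pulled back toward the robot, clear of the clip and stud.

```bash
python3 -c "
from h import *
plan([.40,-.041,.118],np.pi/2,maxmm=28.2)"; python3 -m handwheel '-10 0 -15 0.011; -11 0 -28 0.011; -11 0 -30 0.011; -10 0 -30 0.011; -10 0 -30 0.011; -10 0 -30 0.011; -9 0 -30 0.011; -9 0 -30 0.011'; python3 -c "
from h import *
plan([.40,-.041,.118],np.pi/2,maxmm=30)"
```

```text
t 3.45 tcp [0.4908 0.384  0.1152] jaw yaw 1.741 tilt y [-0.002 -0.001 -1.   ] open 0.0814 F [-0.3 -0.3 -1.7] q [ 0.59  0.62  1.55  0.    0.98 -1.15]
world mm [ -90.8 -425.     2.8] dyaw -0.170 rows 16
-10 -0 -25 0.011; -10 -0 -25 0.011; -10 -0 -25 0.011; -9 -0 -26 0.011; -9 -0 -26 0.011; -9 -0 -26 0.011; -8 -0 -26 0.011; -8 -0 -26 0.011; -8 -0 -26 0.011; -8 -0 -26 0.011; -7 -0 -26 0.011; -7 -0 -26 0.011; -7 -0 -26 0.011; -7 -0 -26 0.011; -6 -0 -26 0.011; -6 -0 -27 0.011
time: 4.25
tcp_pos: [0.4366, 0.1468, 0.112]
tool_rot: [0.707, 0.028, -0.031, -0.706]
wrist_force: [0.1, -0.2, -1.1]
opening: 0.081
t 4.25 tcp [0.4366 0.1468 0.112 ] jaw yaw 1.654 tilt y [-0.005 -0.002 -1.   ] open 0.0810 F [ 0.1 -0.2 -1.1] q [ 0.22  0.37  1.98 -0.    0.8  -1.43]
world mm [ -36.6 -187.8    6. ] dyaw -0.083 rows 7
-7 -1 -26 0.012; -7 -1 -26 0.012; -7 -1 -26 0.012; -7 -1 -27 0.012; -6 -1 -27 0.012; -6 -1 -27 0.012; -6 -1 -27 0.012
```

```bash
python3 -m handwheel '-7 -1 -27 0.012; -7 -1 -27 0.012; -7 -1 -27 0.012; -6 -1 -27 0.012; -6 -1 -26 0.012; -4 0 -22 0.012; 0 0 -12 0.01; 0 0 0 0'; python3 -c "
from h import *
plan([.40,-.041,.058],np.pi/2,maxmm=30)"
```

```text
time: 5.05
tcp_pos: [0.4044, -0.0324, 0.1161]
tool_rot: [0.708, -0.005, -0.001, -0.706]
wrist_force: [0.4, 0.1, -0.4]
opening: 0.0812
t 5.05 tcp [ 0.4044 -0.0324  0.1161] jaw yaw 1.565 tilt y [-0.008 -0.002 -1.   ] open 0.0812 F [ 0.4  0.1 -0.4] q [-0.19  0.28  2.11 -0.01  0.76 -1.75]
world mm [ -4.4  -8.6 -58.1] dyaw 0.006 rows 2
-2 29 -4 -0.003; -2 29 -4 -0.003
```

```bash
python3 -m handwheel '0 15 -3 0; 0 15 -3 0; 0 12 -3 0; 0 8 0 0; 0 3 0 0; 0 0 0 0; 0 0 0 0; 0 0 0 0'; python3 -c "
from h import *
plan([.485,-.041,.055],np.pi/2,maxmm=20)"
```

```text
time: 5.85
tcp_pos: [0.4048, -0.0389, 0.0616]
tool_rot: [0.708, -0.004, -0.001, -0.706]
wrist_force: [0.1, -0.5, -0.4]
opening: 0.0814
t 5.85 tcp [ 0.4048 -0.0389  0.0616] jaw yaw 1.567 tilt y [-0.007 -0.002 -1.   ] open 0.0814 F [ 0.1 -0.5 -0.4] q [-0.21  0.4   2.13 -0.01  0.61 -1.77]
world mm [80.2 -2.1 -6.6] dyaw 0.003 rows 5
16 1 -0 -0.001; 16 1 -0 -0.001; 16 1 -0 -0.001; 16 1 -0 -0.001; 16 1 -0 -0.001
```

```bash
python3 -m handwheel '10 0 0 0; 18 0 -1 0; 18 0 -1 0; 18 2 0 0; 11 2 0 0; 3 2 0 0; 0 2 0 0; 0 0 0 0'; python3 -c "
from h import *
plan([.485,-.041,.052],np.pi/2,maxmm=20)
p,d=snapshot('scene');cv2.imwrite('pics/s3.png',cv2.resize(p[180:320,220:420,::-1],None,fx=4,fy=4))"
```

```text
time: 6.65
tcp_pos: [0.4901, -0.0412, 0.0549]
tool_rot: [0.708, -0.002, 0.001, -0.706]
wrist_force: [0.7, 0.5, -0.4]
opening: 0.0813
t 6.65 tcp [ 0.4901 -0.0412  0.0549] jaw yaw 1.567 tilt y [-0.002 -0.003 -1.   ] open 0.0813 F [ 0.7  0.5 -0.4] q [-0.18  0.52  1.93 -0.    0.69 -1.74]
world mm [-5.1  0.2 -2.9] dyaw 0.004 rows 1
-5 3 0 -0.004
```

View pics/s3.png

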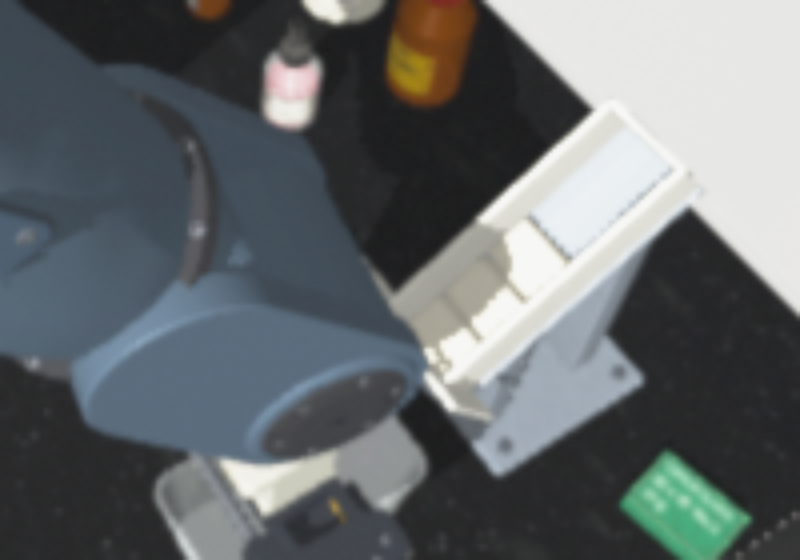

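```bash
python3 -m handwheel '0 3 0 0; 0 0 0 0; 0 0 0 0; 0 0 0 0; 0 0 0 0; 0 0 0 0; 0 0 0 0; 0 0 0 0' 0;  python3 -m handwheel '0 -20 0 0; -15 -22 0 0; -25 0 0 0; -25 0 0 0; -30 0 0 0; -20 0 0 0; -5 0 0 0; 0 0 0 0' 0; python3 -c "
from h import *
plan([.41,-.041,.06],np.pi/2,maxmm=20)
s=status.state();k=cam('wrist',s);p,d=snapshot('wrist');cv2.imwrite('pics/w4.png',p[:,:,::-1]);np.save('pics/w4.npy',d)
p,d=snapshot('top');cv2.imwrite('pics/t4.png',cv2.resize(p[110:270,240:400,::-1],None,fx=4,fy=4,interpolation=2))"
```

```text
time: 7.5
tcp_pos: [0.4895, -0.0413, 0.0525]
tool_rot: [0.708, -0.002, 0.001, -0.706]
wrist_force: [-0.5, 0.0, 0.4]
opening: 0.093
time: 8.3
tcp_pos: [0.3663, -0.0407, 0.0964]
tool_rot: [0.708, -0.001, 0.002, -0.706]
wrist_force: [1.0, -0.8, -0.2]
opening: 0.0932
t 8.30 tcp [ 0.3663 -0.0407  0.0964] jaw yaw 1.567 tilt y [ 0.001 -0.003 -1.   ] open 0.0932 F [ 1.  -0.8 -0.2] q [-0.24  0.26  2.21 -0.    0.66 -1.8 ]
world mm [ 43.7  -0.3 -36.4] dyaw 0.004 rows 3
15 12 -0 -0.001; 15 12 -0 -0.001; 15 12 -0 -0.001
```

View pics/w4.png

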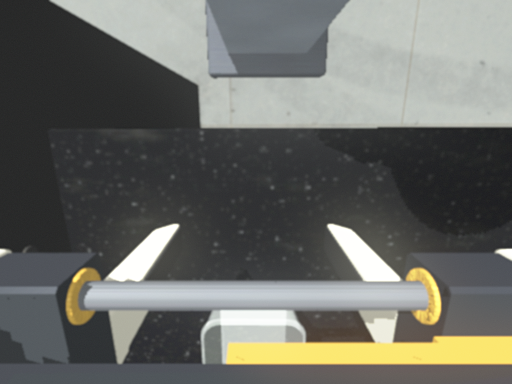

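View pics/t4.png

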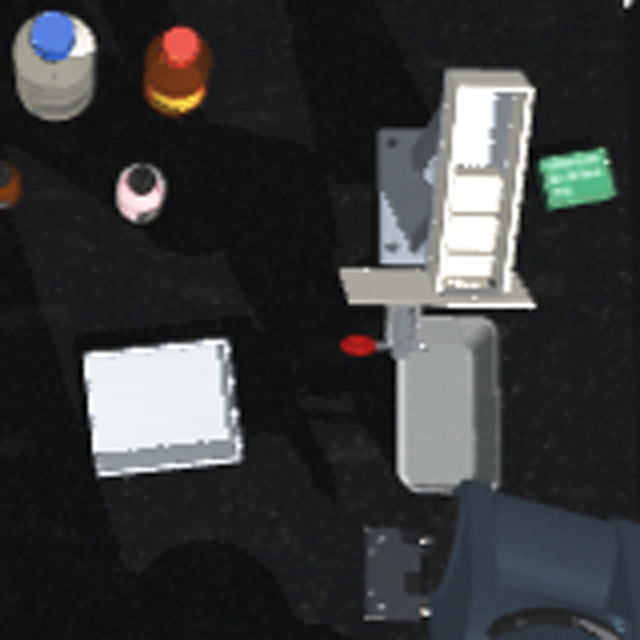

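The tub stands straight in front of the mouth, at y about -0.041. In the top crop it spans (395–500, 315–490) and is still about 55 mm short. I'll push it in with two fingertips on its near end wall.

```bash
python3 -m handwheel '0 10 0 0; 5 20 0 0; 15 15 0 0; 15 5 0 0; 15 0 0 0; 8 0 0 0; 4 0 0 0; 0 0 0 0' 110; python3 -c "
from h import *
plan([.4885,-.041,.045],np.pi/2,maxmm=10)"
```

```text
time: 9.2
tcp_pos: [0.4353, -0.0412, 0.0395]
tool_rot: [0.708, -0.0, 0.001, -0.706]
wrist_force: [-0.3, 0.4, 0.8]
opening: 0.0531
t 9.20 tcp [ 0.4353 -0.0412  0.0395] jaw yaw 1.568 tilt y [ 0.001 -0.003 -1.   ] open 0.0531 F [-0.3  0.4  0.8] q [-0.2   0.48  2.07 -0.01  0.58 -1.76]
world mm [53.2  0.2  5.5] dyaw 0.003 rows 6
9 -1 0 -0.000; 9 -1 0 -0.000; 9 -1 0 -0.000; 9 -1 0 -0.000; 9 -1 0 -0.000; 9 -1 0 -0.000
```

```bash
python3 -m handwheel '4 0 0 0; 7 0 0 0; 9 0 0 0; 9 0 0 0; 8 0 0 0; 6 0 0 0; 2 0 0 0; 0 0 0 0'; python3 -c "
from h import *
plan([.4885,-.041,.045],np.pi/2,maxmm=10)
p,d=snapshot('top');cv2.imwrite('pics/t5.png',cv2.resize(p[110:270,240:400,::-1],None,fx=4,fy=4,interpolation=2));np.save('pics/t5.npy',d)
for n in ['top']:
  P=cloud(n,d);q=P[150:270,320:380].reshape(-1,3);m=q[(q[:,2]>.06)&(q[:,2]<.08)&(q[:,0]>.43)]
  if len(m)>10: print(len(m),m.min(0),m.max(0))"
```

```text
time: 10.0
tcp_pos: [0.4837, -0.0413, 0.0398]
tool_rot: [0.708, -0.0, 0.002, -0.706]
wrist_force: [-0.7, 0.4, -0.5]
opening: 0.053
t 10.00 tcp [ 0.4837 -0.0413  0.0398] jaw yaw 1.568 tilt y [ 0.002 -0.003 -1.   ] open 0.0530 F [-0.7  0.4 -0.5] q [-0.18  0.54  1.95 -0.01  0.65 -1.74]
world mm [4.8 0.3 5.2] dyaw 0.003 rows 1
5 -5 0 -0.003
38 [ 0.52969247 -0.08169816  0.06013111] [6.80795749e-01 5.06245186e-04 7.95668785e-02]
```

View pics/t5.png

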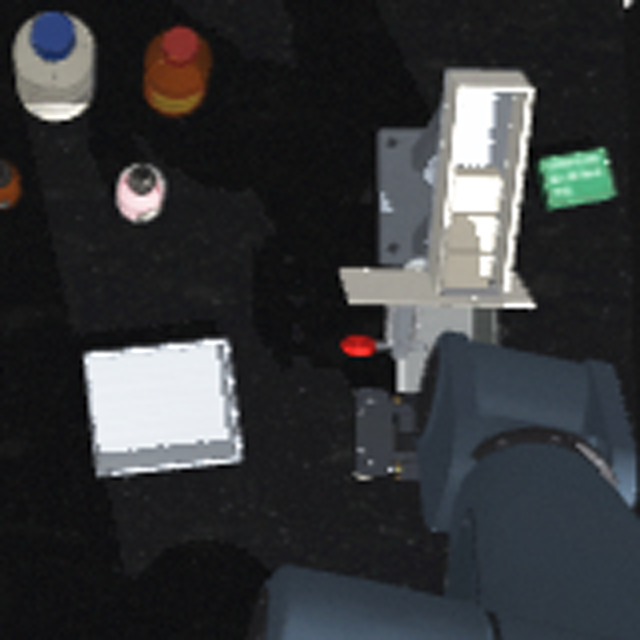

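```bash
python3 -m handwheel '4 0 0 0; 0 0 0 0; 0 0 0 0; -15 0 0 0; -30 -15 0 0; -40 -20 0 0; -30 -20 10 0; -10 -10 20 0'; python3 -c "
from h import *
plan([.40,.15,.2],0,maxmm=45)
p,d=snapshot('top');cv2.imwrite('pics/t6.png',cv2.resize(p[110:270,240:400,::-1],None,fx=4,fy=4,interpolation=2));np.save('pics/t6.npy',d)
P=cloud('top',d);q=P[150:270,320:380].reshape(-1,3);m=q[(q[:,2]>.06)&(q[:,2]<.08)&(q[:,0]>.43)]
print(len(m),m.min(0),m.max(0))"
```

```text
time: 10.85
tcp_pos: [0.3583, -0.0111, 0.1047]
tool_rot: [0.708, -0.002, 0.002, -0.706]
wrist_force: [-0.1, 0.2, -0.4]
opening: 0.0532
t 10.85 tcp [ 0.3583 -0.0111  0.1047] jaw yaw 1.566 tilt y [ 0.    -0.003 -1.   ] open 0.0532 F [-0.1  0.2 -0.4] q [-0.16  0.23  2.23 -0.01  0.68 -1.72]
world mm [ 41.7 161.1  95.3] dyaw -1.566 rows 13
3 -7 12 0.120; 2 -7 13 0.120; 0 -7 13 0.120; -1 -7 13 0.120; -3 -7 12 0.120; -4 -7 12 0.120; -6 -7 11 0.120; -7 -7 11 0.120; -8 -7 10 0.120; -9 -7 9 0.120; -10 -7 7 0.120; -11 -7 6 0.120; -12 -7 5 0.120
99 [ 0.4945046  -0.08139806  0.06003824] [0.68106339 0.00107427 0.07944195]
```

View pics/t6.png

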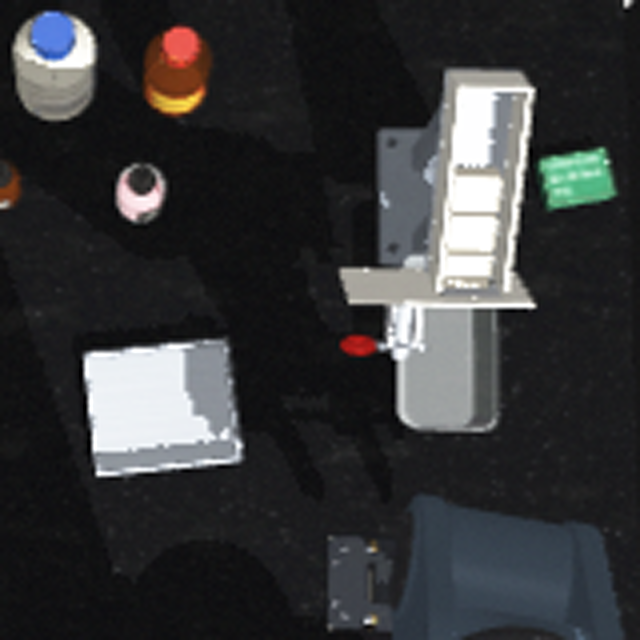

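```bash
python3 - <<'E'
from h import *
P=cloud('top',np.load('pics/t6.npy'))
for (u,v) in [(200,60),(300,60),(350,60),(345,90),(415,150),(415,100),(415,220)]: print(u,v,P[v,u].round(3))
P=cloud('scene',np.load('pics/scene0.npy'))
for (u,v) in [(300,60),(350,120),(450,200),(440,300),(480,270)]: print(u,v,P[v,u].round(3))
E
```

```text
200 60 [0.92  0.467 0.358]
300 60 [0.919 0.169 0.373]
350 60 [0.917 0.024 0.385]
345 90 [ 0.919 -0.002  0.164]
415 150 [ 0.71  -0.229  0.176]
415 100 [ 0.876 -0.228  0.195]
415 220 [ 0.481 -0.23   0.149]
300 60 [0.92  0.524 0.298]
350 120 [0.92  0.265 0.237]
450 200 [ 0.922 -0.085  0.241]
440 300 [ 0.716 -0.238  0.231]
480 270 [ 0.835 -0.237  0.233]
```

```bash
python3 - <<'E'
import numpy as np
D=np.array([(.351,1.652,.5495,.232),(.62,1.53,.629,.1167),(.71,1.58,.6212,.0448),(.28,2.11,.4057,.1161),(.26,2.21,.3686,.0964),(.54,1.95,.4855,.0398),(.52,1.93,.4918,.0549)])
a,b=D[:,0],D[:,0]+D[:,1];z=0*a;o=z+1
A=np.block([[np.sin(a)[:,None],np.cos(a)[:,None],np.sin(b)[:,None],np.cos(b)[:,None],o[:,None],z[:,None]],[np.cos(a)[:,None],-np.sin(a)[:,None],np.cos(b)[:,None],-np.sin(b)[:,None],z[:,None],o[:,None]]])
y=np.r_[D[:,2],D[:,3]];s,r,k,_=np.linalg.lstsq(A,y,rcond=None);print(s,r,k,_)
E
```

```text
[ 0.48602073  0.00138772  0.43675326  0.03992511  0.00135854 -0.00500501] [3.5000283e-06] 6 [4.5530906  4.5530906  0.4612172  0.4612172  0.23800136 0.23800136]
```

```bash
python3 - <<'E'
from h import *
def tri(a,b):
    A=[];y=[]
    for n,(u,v) in (a,b):
        f,cx,cy,M=cam(n);r=M[:3,:3]@np.array([(u-cx)/f,(v-cy)/f,1]);r/=np.linalg.norm(r);Q=np.eye(3)-np.outer(r,r);A.append(Q);y.append(Q@M[:3,3])
    return np.linalg.lstsq(np.vstack(A),np.hstack(y),rcond=None)[:2]
print(tri(('top',(329.5,196.3)),('scene',(286.5,255.2))))
plan([.575,.03,.24],.96,maxmm=45)
E
```

```text
(array([0.55705065, 0.04437543, 0.1216837 ]), array([3.03703977e-07]))
t 10.90 tcp [ 0.3578 -0.0091  0.1054] jaw yaw 1.566 tilt y [ 0.001 -0.003 -1.   ] open 0.0533 F [1.4 0.2 0.4] q [-0.15  0.23  2.23 -0.    0.68 -1.72]
world mm [217.2  39.1 134.6] dyaw -0.606 rows 6
36 -22 7 0.101; 35 -22 10 0.101; 34 -22 14 0.101; 33 -22 17 0.101; 31 -22 20 0.101; 28 -22 23 0.101
```

Going up first, then over the clip for a close look.

```bash
python3 -m handwheel '0 -30 0 0.08; 0 -40 0 0.1; 10 -40 3 0.1; 30 -20 10 0.1; 35 0 15 0.1; 30 0 18 0.1; 20 0 12 0.03; 0 0 0 0' 90; python3 -c "
from h import *
plan([.575,.03,.235],.96,maxmm=45)"
```

```text
time: 11.7
tcp_pos: [0.5012, -0.0057, 0.2424]
tool_rot: [0.672, -0.219, 0.224, -0.671]
wrist_force: [-0.4, -0.2, -0.4]
opening: 0.0601
t 11.70 tcp [ 0.5012 -0.0057  0.2424] jaw yaw 0.933 tilt y [ 0.006 -0.003 -1.   ] open 0.0601 F [-0.4 -0.2 -0.4] q [-0.1   0.25  1.77 -0.    1.12 -1.03]
world mm [73.8 35.7 -7.4] dyaw 0.027 rows 2
19 4 36 -0.013; 19 4 36 -0.013
```

```bash
python3 -m handwheel '10 0 20 -0.013; 10 2 20 -0.013; 10 2 18 0; 5 0 8 0; 2 0 3 0; 0 0 0 0; 0 0 0 0; 0 0 0 0' 90; python3 -c "
from h import *
plan([.575,.03,.235],.96,maxmm=45)
s=status.state();k=cam('wrist',s);p,d=snapshot('wrist');cv2.imwrite('pics/w7.png',p[:,:,::-1]);np.save('pics/w7.npy',d)
P=cloud('wrist',d,k);np.save('pics/w7P.npy',P)
h=p.astype(int); red=(h[...,0]>120)&(h[...,1]<70)&(h[...,2]<70)
v,u=np.nonzero(red);print(len(u),u.min(),u.max(),v.min(),v.max(),u.mean(),v.mean());q=P[red];print(np.percentile(q,[2,50,98],axis=0).round(4))
print(px('wrist',[.557,.0444,.1217],k))
cv2.imwrite('pics/w7c.png',cv2.resize(p[0:290,100:400,::-1],None,fx=2.6,fy=2.0))"
```

```text
time: 12.5
tcp_pos: [0.5698, 0.0285, 0.2372]
tool_rot: [0.676, -0.21, 0.213, -0.674]
wrist_force: [0.9, -0.1, 0.8]
opening: 0.0601
t 12.50 tcp [0.5698 0.0285 0.2372] jaw yaw 0.963 tilt y [ 0.002 -0.004 -1.   ] open 0.0601 F [ 0.9 -0.1  0.8] q [-0.03  0.38  1.59 -0.    1.16 -0.99]
world mm [ 5.2  1.5 -2.2] dyaw -0.003 rows 1
3 2 4 0.003
378 247 488 166 262 263.45767195767195 177.31216931216932
[[0.5507 0.0238 0.0012]
 [0.5599 0.0448 0.1211]
 [0.5742 0.0579 0.1284]]
[259.60079888 175.73468564]
```

View pics/w7.png

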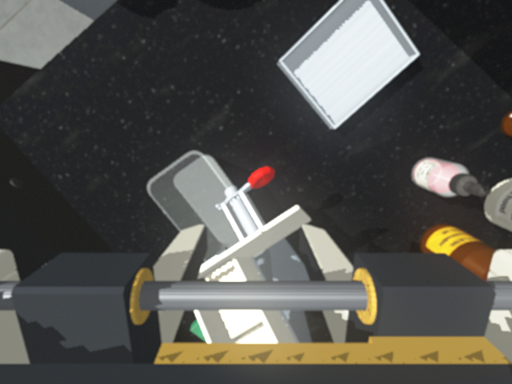

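The red ring is at (261,177), the clip tip at (218,206), the stud at (245,205) and the plate's end at (302,208).

```bash
python3 -c "
from h import *
p=cv2.imread('pics/w7.png');cv2.imwrite('pics/w7c.png',cv2.resize(p[140:265,180:330],None,fx=5,fy=4.6,interpolation=2))
P=np.load('pics/w7P.npy');h=p[:,:,::-1].astype(int); red=(h[...,0]>120)&(h[...,1]<70)&(h[...,2]<70);red[:,300:]=0
v,u=np.nonzero(red);print(len(u),u.min(),u.max(),v.min(),v.max(),u.mean(),v.mean());q=P[red];q=q[(q[:,2]>.1)&(q[:,2]<.145)];print(len(q),np.percentile(q,[0,5,50,95,100],axis=0).round(4))
c=q.mean(0);U,S,V=np.linalg.svd(q-c);print(c,V,S/len(q)**.5)
for (a,b) in [(302,208),(298,207),(308,216),(240,190),(230,188),(218,206),(225,205),(250,215)]: print(a,b,P[b,a].round(4))"
```

```text
374 247 273 166 187 261.1764705882353 176.4625668449198
340 [[0.5504 0.0321 0.1073]
 [0.5514 0.0344 0.1102]
 [0.5588 0.0453 0.1226]
 [0.568  0.056  0.1279]
 [0.5703 0.0582 0.1294]]
[0.55952119 0.04516613 0.12030159] [[-0.63515934  0.10468846  0.76525351]
 [-0.03243715 -0.99351323  0.10899214]
 [ 0.77169971  0.04440473  0.63443501]] [0.00800039 0.00696099 0.00210689]
302 208 [0.6548 0.0562 0.0039]
298 207 [0.5846 0.0612 0.1802]
308 216 [0.6711 0.0568 0.0026]
240 190 [0.5583 0.0195 0.1195]
230 188 [0.5522 0.0106 0.1111]
218 206 [ 0.5584 -0.0078  0.1237]
225 205 [ 5.610e-01 -5.000e-04  1.265e-01]
250 215 [0.5831 0.0146 0.1296]
```

View pics/w7c.png

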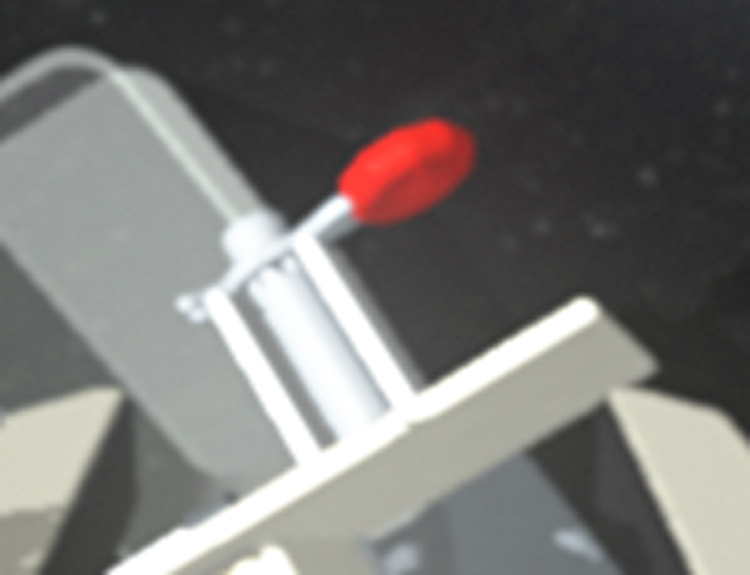

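```bash
python3 -c "
from h import *
plan([.5537,.0466,.215],.9,maxmm=6)"
```

```text
t 12.55 tcp [0.5698 0.0285 0.2373] jaw yaw 0.963 tilt y [ 0.002 -0.004 -1.   ] open 0.0602 F [-0.2 -0.4 -0.4] q [-0.03  0.38  1.59 -0.    1.16 -0.99]
world mm [-16.1  18.1 -22.3] dyaw -0.063 rows 6
-4 4 1 0.011; -4 4 1 0.011; -4 4 1 0.011; -4 4 1 0.011; -4 4 1 0.011; -4 4 1 0.011
```

```bash
python3 -m handwheel '-4 4 1 0.011; -5 4 1 0.011; -5 4 1 0.011; -5 4 1 0.011; -3 4 1 0.011; 0 2 0 0.008; 0 0 0 0; 0 0 0 0' 132; python3 -c "
from h import *
plan([.5537,.0466,.16],.9,maxmm=6)
s=status.state();k=cam('wrist',s);p,d=snapshot('wrist');cv2.imwrite('pics/w8.png',p[:,:,::-1]);P=cloud('wrist',d,k)
h=p.astype(int); red=(h[...,0]>110)&(h[...,1]<70)&(h[...,2]<70);q=P[red];q=q[(q[:,2]>.1)&(q[:,2]<.145)];print(len(q),np.percentile(q,[0,5,50,95,100],axis=0).round(4))"
```

```text
time: 13.35
tcp_pos: [0.5527, 0.0469, 0.2131]
tool_rot: [0.668, -0.234, 0.236, -0.666]
wrist_force: [-0.1, -0.5, -0.0]
opening: 0.0452
t 13.35 tcp [0.5527 0.0469 0.2131] jaw yaw 0.894 tilt y [ 0.001 -0.004 -1.   ] open 0.0452 F [-0.1 -0.5 -0. ] q [ 0.    0.38  1.66 -0.    1.1  -0.89]
world mm [  1.   -0.3 -53.1] dyaw 0.006 rows 9
0 6 0 -0.001; 0 6 0 -0.001; 0 6 0 -0.001; 0 6 0 -0.001; 0 6 0 -0.001; 0 6 0 -0.001; 0 6 0 -0.001; 0 6 0 -0.001; 0 6 0 -0.001
362 [[0.5503 0.0311 0.1082]
 [0.5512 0.0344 0.1107]
 [0.5582 0.0457 0.1229]
 [0.5679 0.0565 0.1277]
 [0.5701 0.0585 0.1289]]
```

View pics/w8.png

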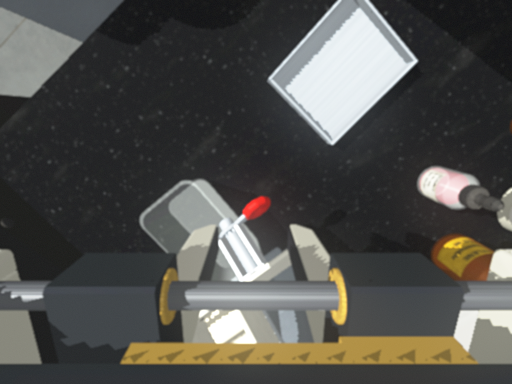

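```bash
python3 -m handwheel '1 10 1 0; 1 16 1 0; 0 16 0 0; 0 12 0 0; 0 6 0 0; 0 2 0 0; 0 0 0 0; 0 0 0 0' 132; python3 -c "
from h import *
plan([.555,.0467,.123],.9,maxmm=6)
s=status.state();k=cam('wrist',s);p,d=snapshot('wrist');cv2.imwrite('pics/w9.png',p[:,:,::-1]);
p,d=snapshot('scene');cv2.imwrite('pics/s9.png',cv2.resize(p[180:320,220:420,::-1],None,fx=4,fy=4))"
```

```text
time: 14.2
tcp_pos: [0.557, 0.0465, 0.1475]
tool_rot: [0.668, -0.233, 0.236, -0.666]
wrist_force: [0.8, -0.5, -0.1]
opening: 0.0449
t 14.20 tcp [0.557  0.0465 0.1475] jaw yaw 0.894 tilt y [ 0.003 -0.004 -1.   ] open 0.0449 F [ 0.8 -0.5 -0.1] q [ 0.    0.47  1.71 -0.    0.96 -0.89]
world mm [ -2.    0.2 -24.5] dyaw 0.006 rows 5
-0 5 -0 -0.001; -0 5 -0 -0.001; -0 5 -0 -0.001; -0 5 -0 -0.001; -0 5 -0 -0.001
```

View pics/w9.png

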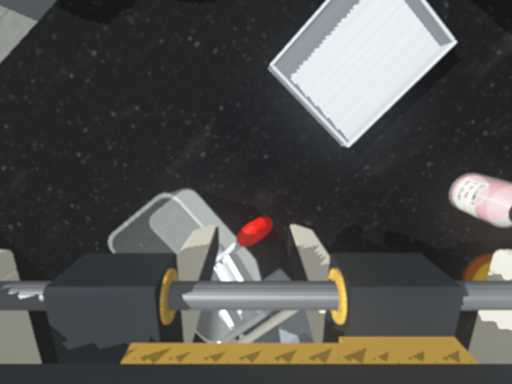

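View pics/s9.png

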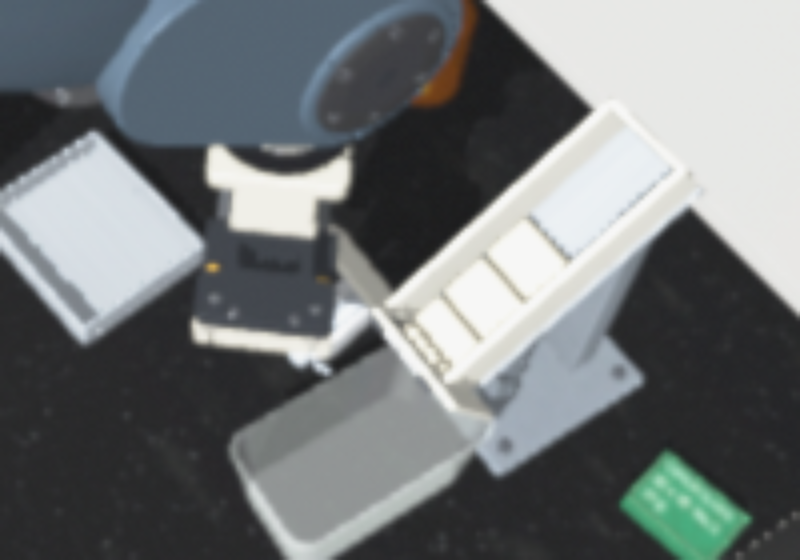

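The ring is centred between the fingertips at column 255, with the tips at 216 and 293, and there is no contact force. I'll descend the rest.

```bash
python3 -m handwheel '-1 5 0 0; 0 6 0 0; 0 6 0 0; 0 4 0 0; 0 1 0 0; 0 0 0 0; 0 0 0 0; 0 0 0 0' 132; python3 -c "
from h import *
plan([.555,.0467,.123],.9,maxmm=6)
s=status.state();k=cam('wrist',s);p,d=snapshot('wrist');cv2.imwrite('pics/w10.png',p[:,:,::-1])
p,d=snapshot('top');cv2.imwrite('pics/t10.png',cv2.resize(p[140:230,290:390,::-1],None,fx=6,fy=6,interpolation=2))"
```

```text
time: 15.1
tcp_pos: [0.5565, 0.0471, 0.1242]
tool_rot: [0.668, -0.233, 0.237, -0.666]
wrist_force: [1.0, -0.2, -0.3]
opening: 0.0448
t 15.10 tcp [0.5565 0.0471 0.1242] jaw yaw 0.894 tilt y [ 0.005 -0.004 -1.   ] open 0.0448 F [ 1.  -0.2 -0.3] q [ 0.    0.5   1.73 -0.    0.91 -0.89]
world mm [-1.5 -0.4 -1.2] dyaw 0.006 rows 1
-1 1 -1 -0.006
```

View pics/w10.png

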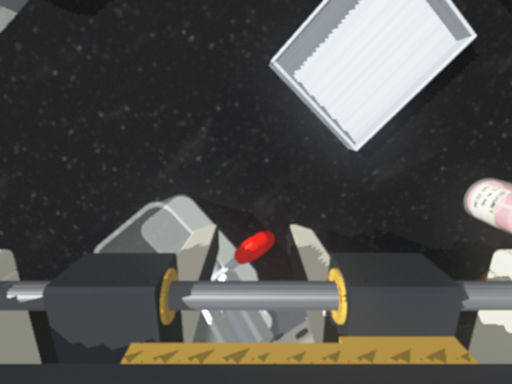

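Closing on the loop.

```bash
python3 -m handwheel '-1 1 -1 0; 0 0 0 0; 0 0 0 0; 0 0 0 0; 0 0 0 0; 0 0 0 0; 0 0 0 0; 0 0 0 0' 255; python3 -c "
from h import *
plan([.555,.0467,.123],.9,maxmm=6)
s=status.state();k=cam('wrist',s);p,d=snapshot('wrist');cv2.imwrite('pics/w11.png',p[:,:,::-1])"
```

```text
time: 16.0
tcp_pos: [0.5534, 0.0514, 0.1233]
tool_rot: [-0.665, 0.236, -0.236, 0.668]
wrist_force: [-1.7, 7.9, 1.2]
opening: 0.0118
t 16.00 tcp [0.5534 0.0514 0.1233] jaw yaw 0.890 tilt y [ 0.001  0.005 -1.   ] open 0.0118 F [-1.7  7.9  1.2] q [ 0.01  0.5   1.73  0.01  0.91 -0.89]
world mm [ 1.6 -4.7 -0.3] dyaw 0.010 rows 1
4 0 -3 -0.010
```

View pics/w11.png

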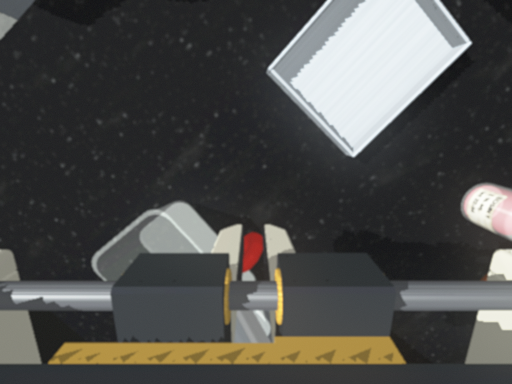

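The loop is gripped: the opening is 11.8 mm, and red is visible between the pads at (252,250). The clip has twisted a little. I'll pull along +y.

```bash
python3 -m handwheel '-3 0 4 0; -3 1 4 0; -4 1 5 0; -4 1 5 0; -4 1 5 0; -4 1 5 0; -4 1 5 0; -4 0 5 0'; python3 -c "
from h import *
plan([.555,.10,.123],.9,maxmm=6)
s=status.state();k=cam('wrist',s);p,d=snapshot('wrist');cv2.imwrite('pics/w12.png',p[:,:,::-1])
p,d=snapshot('scene');cv2.imwrite('pics/s12.png',cv2.resize(p[180:320,220:420,::-1],None,fx=4,fy=4))"
```

```text
time: 16.85
tcp_pos: [0.5552, 0.0995, 0.1173]
tool_rot: [0.667, -0.234, 0.237, -0.667]
wrist_force: [0.2, -0.3, -0.4]
opening: 0.0007
t 16.85 tcp [0.5552 0.0995 0.1173] jaw yaw 0.891 tilt y [ 0.004 -0.002 -1.   ] open 0.0007 F [ 0.2 -0.3 -0.4] q [ 0.1   0.52  1.72 -0.    0.9  -0.79]
world mm [-0.2  0.5  5.7] dyaw 0.009 rows 1
-0 -6 0 -0.009
```

View pics/w12.png

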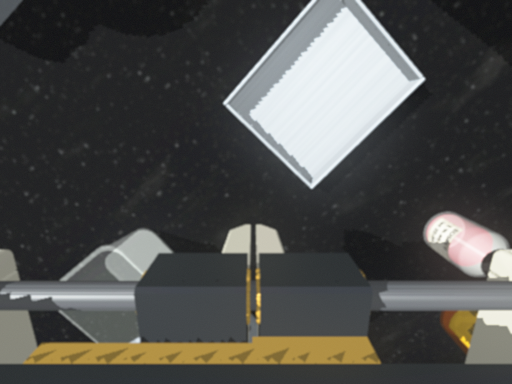

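View pics/s12.png

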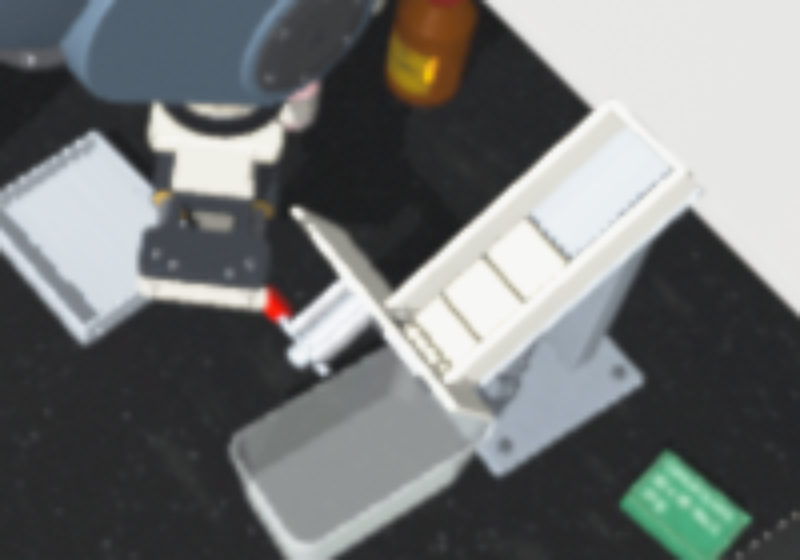

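The gripper slipped off the ring and the clip is still seated in the stud. I'll go up and measure again, then use a squarer grasp.

```bash
python3 -m handwheel '0 -25 0 0.03; 0 -45 0 0.06; 10 -40 -10 0.1; 20 -5 -25 0.12; 20 0 -25 0.12; 15 0 -10 0.1; 0 0 0 0; 0 0 0 0' 128; python3 -c "
from h import *
plan([.575,.03,.235],.35,maxmm=45)"
```

```text
time: 17.75
tcp_pos: [0.5354, 0.0033, 0.238]
tool_rot: [-0.578, 0.404, -0.409, 0.579]
wrist_force: [0.8, -0.5, -0.4]
opening: 0.0461
t 17.75 tcp [0.5354 0.0033 0.238 ] jaw yaw 0.346 tilt y [ 0.005 -0.003 -1.   ] open 0.0461 F [ 0.8 -0.5 -0.4] q [-0.08  0.32  1.69 -0.    1.13 -0.42]
world mm [39.6 26.7 -3. ] dyaw 0.004 rows 2
-6 2 23 -0.002; -6 2 23 -0.002
```

```bash
python3 -m handwheel '-2 0 10 0; -2 0 12 0; 0 1 5 0; 0 0 0 0; 0 0 0 0; 0 0 0 0; 0 0 0 0; 0 0 0 0' 128; python3 -c "
from h import *
plan([.56,.015,.235],.35,maxmm=45)
s=status.state();k=cam('wrist',s);p,d=snapshot('wrist');cv2.imwrite('pics/w13.png',p[:,:,::-1]);P=cloud('wrist',d,k);np.save('pics/w13P.npy',P)
h=p.astype(int); red=(h[...,0]>110)&(h[...,1]<70)&(h[...,2]<70)&(P[...,2]>.09)&(P[...,2]<.15);q=P[red];print(len(q),np.percentile(q,[0,5,50,95,100],axis=0).round(4))
v,u=np.nonzero(red);print(u.mean(),v.mean(),u.min(),u.max(),v.min(),v.max());c=q.mean(0);U,S,V=np.linalg.svd(q-c);print(c,V,S/len(q)**.5)
cv2.imwrite('pics/w13c.png',cv2.resize(p[110:260,180:340,::-1],None,fx=5,fy=4,interpolation=2))
top=P[(P[...,2]>.165)&(P[...,2]<.2)&(P[...,0]>.55)&(P[...,0]<.65)&(P[...,1]<.08)];print('plate top',len(top),top.min(0),top.max(0))
m=top[top[:,1]>.055];print(m[np.argsort(m[:,0])[:8]].round(4))
t=snapshot('top')[0];cv2.imwrite('pics/t13.png',t[:,:,::-1]);s2=snapshot('scene')[0];cv2.imwrite('pics/s13.png',s2[:,:,::-1])
for n,im in (('top',t),('scene',s2)):
  h=im.astype(int);red=(h[...,0]>130)&(h[...,1]<80)&(h[...,2]<80);nl,l,st,c=cv2.connectedComponentsWithStats(red.astype(np.uint8))
  for i in range(1,nl):
    if st[i,4]>8: print(n,c[i],st[i])
"
```

```text
time: 18.55
tcp_pos: [0.5619, 0.0208, 0.2358]
tool_rot: [0.58, -0.402, 0.405, -0.58]
wrist_force: [0.6, -0.1, 0.2]
opening: 0.0464
t 18.55 tcp [0.5619 0.0208 0.2358] jaw yaw 0.355 tilt y [ 0.004 -0.003 -1.   ] open 0.0464 F [ 0.6 -0.1  0.2] q [-0.04  0.37  1.62 -0.    1.15 -0.4 ]
world mm [-1.9 -5.8 -0.8] dyaw -0.005 rows 1
5 1 -4 0.005
396 [[0.5508 0.0322 0.1065]
 [0.5523 0.0346 0.1098]
 [0.5602 0.0453 0.1219]
 [0.5686 0.0566 0.128 ]
 [0.5706 0.0587 0.1293]]
260.5479797979798 171.1010101010101 250 270 158 184
[0.56042278 0.04536472 0.11995811] [[-0.58963787  0.23770838  0.77189501]
 [-0.12378647 -0.97101446  0.20446963]
 [ 0.79812536  0.02501288  0.60197198]] [0.00810928 0.007031   0.00213599]
plate top 2452 [ 0.58242929 -0.08749434  0.16500239] [0.64994867 0.06170426 0.19722609]
[[0.5824 0.0577 0.1794]
 [0.5825 0.0553 0.1799]
 [0.5825 0.0594 0.1794]
 [0.5826 0.0588 0.1803]
 [0.5827 0.057  0.1796]
 [0.5828 0.0605 0.1802]
 [0.583  0.0599 0.1806]
 [0.583  0.0562 0.1796]]
top [194.88888889 115.11111111] [193 113   4   5   9]
top [284.72916667 120.52083333] [281 117   8   8  48]
top [329.27777778 195.94444444] [325 194   9   5  36]
scene [163.28427948  22.29519651] [ 135    0   67   57 2290]
scene [287.45833333 256.75      ] [283 253  10   7  24]
scene [437.98850575 352.42528736] [431 348  14  15  87]
scene [424.44897959 375.3877551 ] [420 372   9   9  49]
```

View pics/w13c.png

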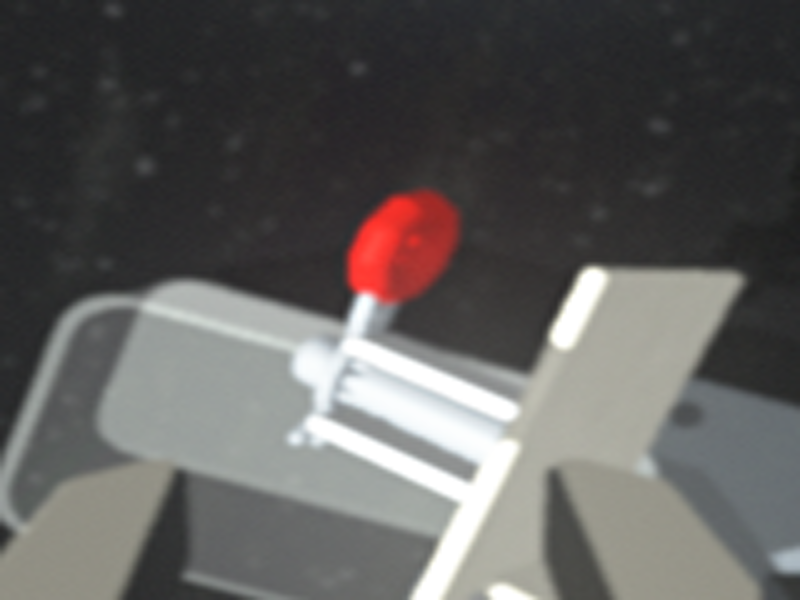

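```bash
python3 -m handwheel '-3 0 -2 0.08; -4 1 -3 0.08; -5 1 -4 0.08; -5 1 -4 0.08; -5 1 -2 0.035; 0 0 0 0; 0 0 0 0; 0 0 0 0' 202; python3 -c "
from h import *
plan([.553,.0465,.205],0,maxmm=10)
s=status.state();k=cam('wrist',s);p,d=snapshot('wrist');cv2.imwrite('pics/w14.png',p[:,:,::-1])
for x in ([.5575,.045,.119],[.5825,.0615,.180]): print(px('wrist',x,k))
"
```

```text
time: 19.5
tcp_pos: [0.543, 0.0392, 0.2322]
tool_rot: [0.496, -0.501, 0.505, -0.497]
wrist_force: [-1.1, -1.0, 0.7]
opening: 0.0193
t 19.50 tcp [0.543  0.0392 0.2322] jaw yaw -0.013 tilt y [ 0.005 -0.003 -1.   ] open 0.0193 F [-1.1 -1.   0.7] q [-0.01  0.34  1.67 -0.    1.13  0.  ]
world mm [ 10.    7.3 -27.2] dyaw 0.013 rows 3
-2 9 3 -0.004; -2 9 3 -0.004; -2 9 3 -0.004
[267.48323845 188.86268476]
[304.56725796 187.7582938 ]
```

View pics/w14.png

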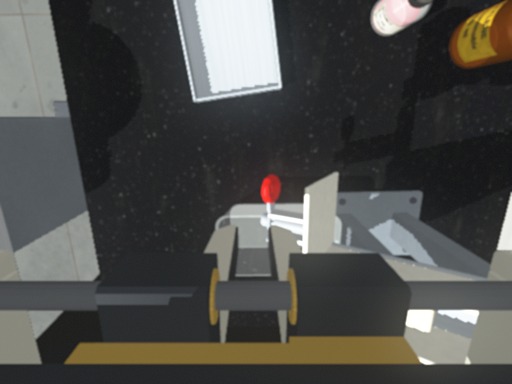

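The ring is at columns 261–281, centre (271,188). The plate's upper edge is at column 305. I'll refine the ring's x by ray.

```bash
python3 -c "
from h import *
s=status.state();k=cam('wrist',s);p,d=snapshot('wrist');P=cloud('wrist',d,k)
h=p.astype(int); red=(h[...,0]>90)&(h[...,0]>2*h[...,1])&(h[...,0]>2*h[...,2])&(P[...,2]>.09)&(P[...,2]<.15)
v,u=np.nonzero(red);print(len(u),u.min(),u.max(),v.min(),v.max())
for uu in (u.min()-.5,(u.min()+u.max())/2,u.max()+.5): print(ray('wrist',uu,(v.min()+v.max())/2,.119,k))
q=P[red];print(np.percentile(q,[0,5,50,95,100],axis=0).round(4))
for vv in range(v.min(),v.max()+1,4): print(vv,[ (uu,P[vv,uu].round(4).tolist()) for uu in range(u.min(),u.max()+1,4) if red[vv,uu]])
for vv in (200,210,180): print([(uu,P[vv,uu].round(4).tolist()) for uu in range(300,312,2)])
"
```

```text
426 261 279 175 202
[0.55058029 0.04541385 0.119     ]
[0.56004103 0.04527623 0.119     ]
[0.56950557 0.04513855 0.119     ]
[[0.5508 0.0314 0.1073]
 [0.5519 0.0342 0.1101]
 [0.5598 0.0451 0.122 ]
 [0.5687 0.0567 0.128 ]
 [0.5701 0.0585 0.1297]]
175 [(269, [0.5592, 0.0584, 0.1161]), (273, [0.5633, 0.058, 0.1148])]
179 [(265, [0.5549, 0.0557, 0.122]), (269, [0.5588, 0.0558, 0.1225]), (273, [0.5629, 0.055, 0.1192]), (277, [0.5676, 0.0532, 0.1118])]
183 [(265, [0.5548, 0.0524, 0.1249]), (269, [0.5586, 0.0526, 0.1259]), (273, [0.5633, 0.05, 0.1156]), (277, [0.5676, 0.0491, 0.1119])]
187 [(261, [0.5509, 0.0483, 0.1244]), (265, [0.5546, 0.0491, 0.1277]), (269, [0.5586, 0.0487, 0.1262]), (273, [0.5637, 0.0445, 0.1101]), (277, [0.5678, 0.0446, 0.1106])]
191 [(261, [0.5509, 0.0442, 0.1242]), (265, [0.5546, 0.0455, 0.1289]), (269, [0.5586, 0.0446, 0.1259]), (273, [0.5636, 0.0407, 0.1119]), (277, [0.5676, 0.0409, 0.1127])]
195 [(261, [0.5509, 0.0402, 0.1244]), (265, [0.5546, 0.0414, 0.1286]), (269, [0.5586, 0.0408, 0.1268]), (273, [0.5634, 0.0374, 0.1152]), (277, [0.5678, 0.0363, 0.1114])]
199 [(265, [0.5547, 0.0366, 0.1261]), (269, [0.5587, 0.0363, 0.1255]), (273, [0.5631, 0.0343, 0.1188])]
[(300, [0.6116, -0.0035, 0.0011]), (302, [0.6142, -0.003, 0.0028]), (304, [0.5826, 0.0513, 0.1791]), (306, [0.5839, 0.0518, 0.1807]), (308, [0.5856, 0.0515, 0.1798]), (310, [0.5878, 0.0507, 0.1772])]
[(300, [0.6044, -0.0041, 0.0436]), (302, [0.6069, -0.0039, 0.0441]), (304, [0.5827, 0.0435, 0.1804]), (306, [0.5842, 0.0436, 0.1808]), (308, [0.5857, 0.0438, 0.1812]), (310, [0.5879, 0.0427, 0.1782])]
[(300, [0.6104, 0.0265, 0.0019]), (302, [0.6135, 0.0262, 0.0008]), (304, [0.6162, 0.0263, 0.0015]), (306, [0.619, 0.0264, 0.0018]), (308, [0.6219, 0.0262, 0.0015]), (310, [0.6244, 0.0266, 0.0032])]
```

The ring is a torus, and its upper arc runs horizontally at about (.555,.0455,.124). I can pinch that cleanly with the jaws along x.

```bash
python3 -m handwheel '-2 8 4 -0.006; -2 8 4 -0.006; -2 5 3 0; 0 3 0 0; 0 0 0 0; 0 0 0 0; 0 0 0 0; 0 0 0 0' 215; python3 -c "
from h import *
plan([.555,.0455,.16],0,maxmm=10)"
```

```text
time: 20.4
tcp_pos: [0.5553, 0.0453, 0.2053]
tool_rot: [0.5, -0.498, 0.502, -0.5]
wrist_force: [0.8, -0.7, 0.3]
opening: 0.0148
t 20.40 tcp [0.5553 0.0453 0.2053] jaw yaw 0.000 tilt y [ 0.004 -0.003 -1.   ] open 0.0148 F [ 0.8 -0.7  0.3] q [-0.    0.39  1.66 -0.    1.08  0.  ]
world mm [ -0.3   0.2 -45.3] dyaw -0.000 rows 5
-0 9 -0 0.000; -0 9 -0 0.000; -0 9 -0 0.000; -0 9 -0 0.000; -0 9 -0 0.000
```

```bash
python3 -m handwheel '0 8 0 0; 0 12 0 0; 0 12 0 0; 0 8 0 0; 0 3 0 0; 0 0 0 0; 0 0 0 0; 0 0 0 0' 215; python3 -c "
from h import *
plan([.555,.0455,.132],0,maxmm=10)
s=status.state();k=cam('wrist',s);p,d=snapshot('wrist');cv2.imwrite('pics/w16.png',p[:,:,::-1]);P=cloud('wrist',d,k)
h=p.astype(int); red=(h[...,0]>90)&(h[...,0]>2*h[...,1])&(h[...,0]>2*h[...,2])&(P[...,2]>.09)&(P[...,2]<.15)
q=P[red];print(len(q),np.percentile(q,[0,5,50,95,100],axis=0).round(4)); m=q[q[:,2]>.126];print('top',m.mean(0))
cv2.imwrite('pics/w16c.png',cv2.resize(p[150:270,180:340,::-1],None,fx=5,fy=5,interpolation=2))"
```

```text
time: 21.2
tcp_pos: [0.5551, 0.0451, 0.158]
tool_rot: [0.5, -0.499, 0.501, -0.5]
wrist_force: [-0.3, -0.2, -0.3]
opening: 0.0149
t 21.20 tcp [0.5551 0.0451 0.158 ] jaw yaw 0.000 tilt y [ 0.003 -0.003 -1.   ] open 0.0149 F [-0.3 -0.2 -0.3] q [-0.    0.45  1.71 -0.    0.98  0.  ]
world mm [ -0.1   0.4 -26. ] dyaw -0.000 rows 3
-0 9 -0 0.000; -0 9 -0 0.000; -0 9 -0 0.000
671 [[0.5508 0.0319 0.1064]
 [0.5523 0.036  0.1101]
 [0.5595 0.0476 0.1233]
 [0.5684 0.0574 0.1283]
 [0.5702 0.0589 0.1497]]
top [0.55563966 0.04483661 0.12829547]
```

View pics/w16c.png

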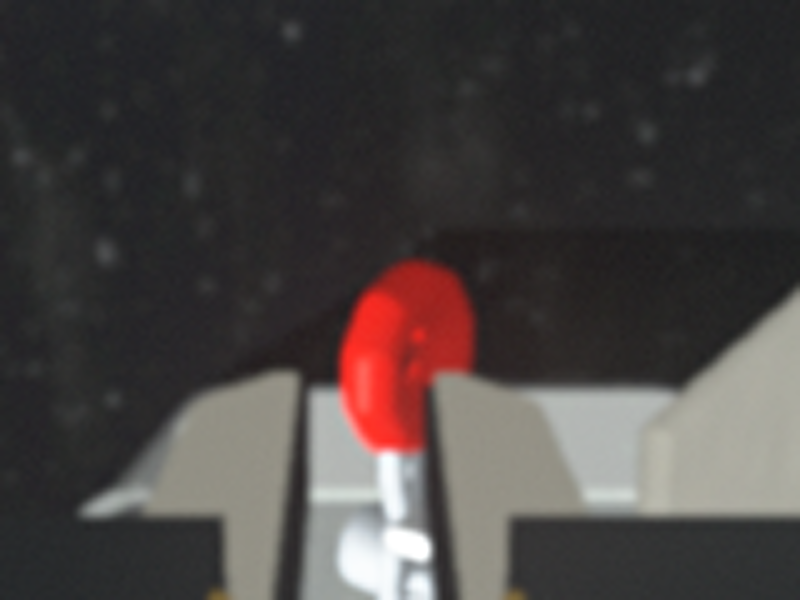

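The upper arc sits between the fingertips and the plate is clear. I'll descend 26 mm and close.

```bash
python3 -m handwheel '0 5 0 0; 0 7 0 0; 0 7 0 0; 0 4 0 0; 0 1 0 0; 0 0 0 0; 0 0 0 0; 0 0 0 0' 215; python3 -c "
from h import *
plan([.555,.0455,.132],0,maxmm=10)"
```

```text
time: 22.05
tcp_pos: [0.5556, 0.0451, 0.1325]
tool_rot: [0.5, -0.498, 0.502, -0.5]
wrist_force: [0.3, 0.2, 0.9]
opening: 0.0145
t 22.05 tcp [0.5556 0.0451 0.1325] jaw yaw 0.000 tilt y [ 0.004 -0.003 -1.   ] open 0.0145 F [0.3 0.2 0.9] q [-0.    0.49  1.72 -0.    0.93  0.  ]
world mm [-0.6  0.4 -0.5] dyaw -0.000 rows 1
-0 0 -1 0.000
```

```bash
python3 -m handwheel '0 0 0 0; 0 0 0 0; 0 0 0 0; 0 0 0 0; 0 0 0 0; 0 0 0 0; 0 0 0 0; 0 0 0 0' 255; python3 -c "
from h import *
plan([.555,.0955,.132],0,maxmm=10)
s=status.state();k=cam('wrist',s);p,d=snapshot('wrist')
cv2.imwrite('pics/w17c.png',cv2.resize(p[150:270,180:340,::-1],None,fx=4,fy=4,interpolation=2))"
```

```text
time: 22.85
tcp_pos: [0.5559, 0.045, 0.1329]
tool_rot: [0.499, -0.498, 0.502, -0.501]
wrist_force: [0.5, 0.1, -0.4]
opening: 0.0093
t 22.85 tcp [0.5559 0.045  0.1329] jaw yaw -0.000 tilt y [ 0.005 -0.003 -1.   ] open 0.0093 F [ 0.5  0.1 -0.4] q [-0.    0.48  1.72 -0.    0.93  0.  ]
world mm [-0.9 50.5 -0.9] dyaw 0.000 rows 6
-8 0 -0 -0.000; -8 0 -0 -0.000; -8 0 -0 -0.000; -8 0 -0 -0.000; -8 0 -0 -0.000; -8 0 -0 -0.000
```

View pics/w17c.png

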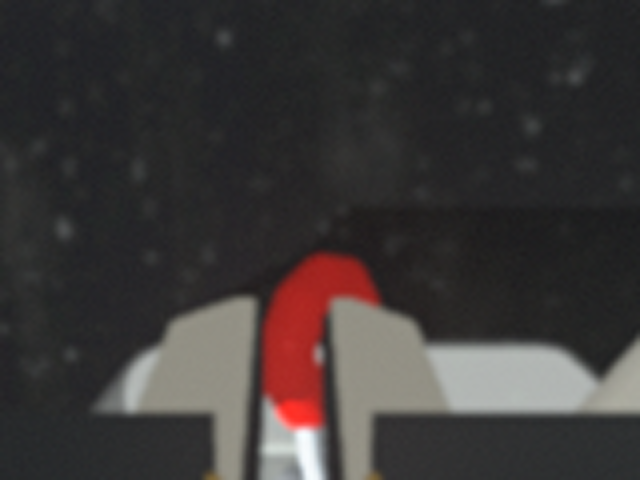

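The arc is gripped at 9.3 mm with no side load. I'll pull along +y.

```bash
python3 -m handwheel '-4 0 0 0; -6 1 0 0; -6 1 0 0; -6 1 0 0; -6 1 0 0; -6 1 0 0; -6 0 0 0; -6 0 0 0' 255; python3 -c "
from h import *
plan([.555,.11,.132],0,maxmm=10)
s=status.state();k=cam('wrist',s);p,d=snapshot('wrist')
cv2.imwrite('pics/w18.png',p[:,:,::-1])
p,d=snapshot('scene');cv2.imwrite('pics/s18.png',cv2.resize(p[180:320,220:420,::-1],None,fx=4,fy=4))"
```

```text
time: 23.7
tcp_pos: [0.556, 0.0906, 0.1273]
tool_rot: [0.501, -0.497, 0.503, -0.499]
wrist_force: [0.0, -0.2, -0.6]
opening: 0.0088
t 23.70 tcp [0.556  0.0906 0.1273] jaw yaw -0.000 tilt y [ 0.005 -0.008 -1.   ] open 0.0088 F [ 0.  -0.2 -0.6] q [ 0.08  0.5   1.71 -0.01  0.92  0.09]
world mm [-1.  19.4  4.7] dyaw 0.000 rows 3
-6 -2 -0 -0.000; -6 -2 -0 -0.000; -6 -2 -0 -0.000
```

View pics/w18.png

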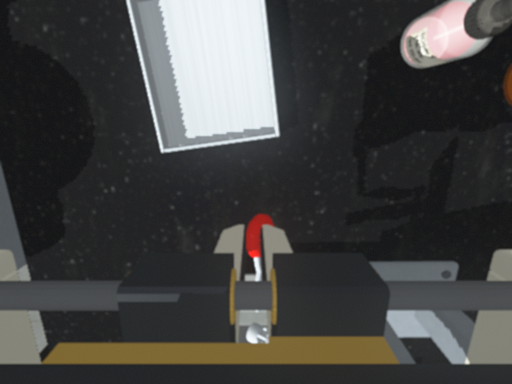

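View pics/s18.png

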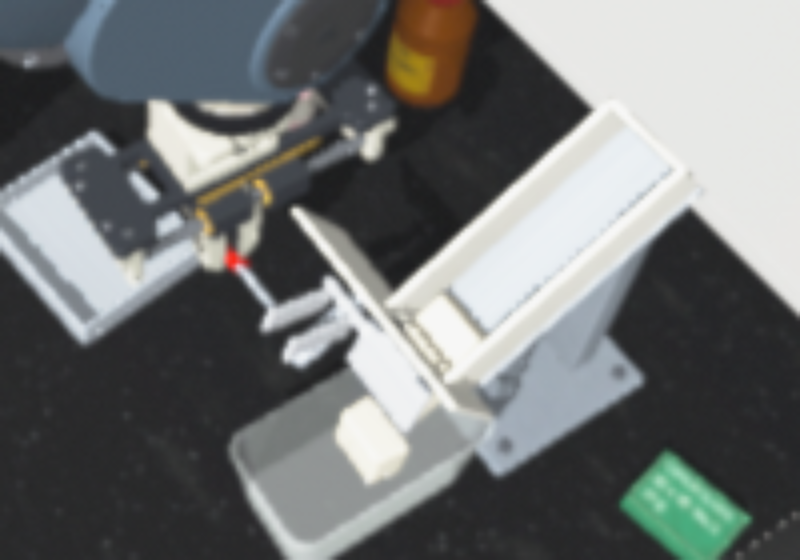

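The flap is open and the blocks are sliding into the tub at (370,440). The clip is free in the gripper, so I'll take it to the tray.

```bash
python3 -m handwheel '-15 0 -3 0; -22 0 -6 0; -24 0 -8 0; -24 0 -8 0; -20 0 -8 0; -14 0 -5 0; -5 0 -2 0; 0 0 0 0' 255; python3 -c "
from h import *
plan([.512,.225,.08],0,maxmm=20)
s=status.state();k=cam('wrist',s);p,d=snapshot('wrist')
cv2.imwrite('pics/w19.png',p[:,:,::-1])
p,d=snapshot('scene');cv2.imwrite('pics/s19.png',cv2.resize(p[160:320,200:420,::-1],None,fx=3.5,fy=3.5))"
```

```text
time: 24.6
tcp_pos: [0.5127, 0.224, 0.1262]
tool_rot: [0.5, -0.497, 0.503, -0.499]
wrist_force: [0.2, 0.3, -0.6]
opening: 0.0087
t 24.60 tcp [0.5127 0.224  0.1262] jaw yaw -0.001 tilt y [ 0.006 -0.007 -1.   ] open 0.0087 F [ 0.2  0.3 -0.6] q [ 0.33  0.5   1.72 -0.01  0.92  0.34]
world mm [ -0.7   1.  -46.2] dyaw 0.001 rows 3
-0 15 -0 -0.000; -0 15 -0 -0.000; -0 15 -0 -0.000
```

View pics/w19.png

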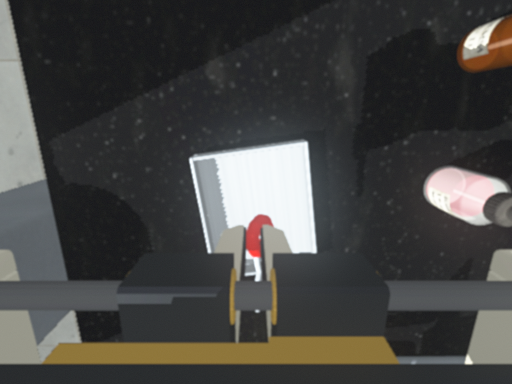

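View pics/s19.png

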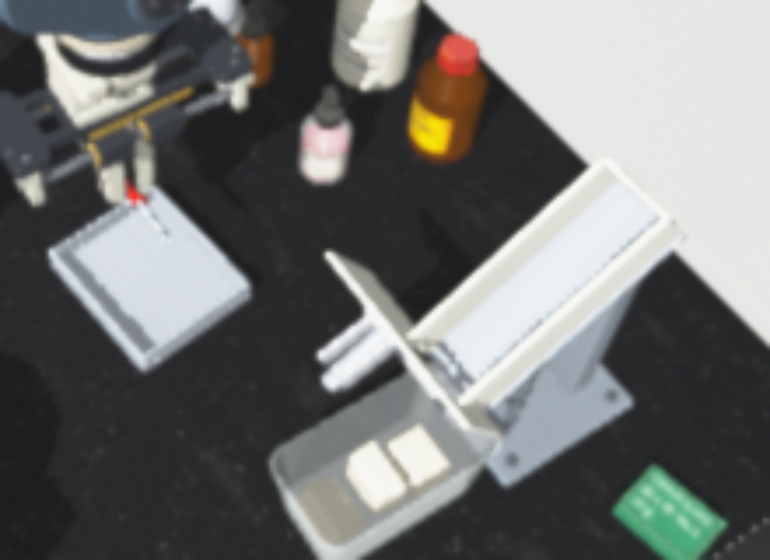

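The feeder is empty and the blocks are in the tub. The clip is over the tray, legs pointing -y. I'll lower it.

```bash
python3 -m handwheel '0 12 0 0; 0 18 0 0; 0 18 0 0; 0 15 0 0; 0 9 0 0; 0 4 0 0; 0 1 0 0; 0 0 0 0' 255; python3 -c "
from h import *
plan([.512,.225,.038],0,maxmm=20)"
```

```text
time: 25.5
tcp_pos: [0.5148, 0.2182, 0.0432]
tool_rot: [0.499, -0.499, 0.505, -0.497]
wrist_force: [0.4, 0.3, -1.0]
opening: 0.0089
t 25.50 tcp [0.5148 0.2182 0.0432] jaw yaw -0.007 tilt y [ 0.005 -0.008 -1.   ] open 0.0089 F [ 0.4  0.3 -1. ] q [ 0.32  0.63  1.76 -0.01  0.75  0.34]
world mm [-2.8  6.8 -5.2] dyaw 0.007 rows 1
-7 5 -3 -0.007
```

```bash
python3 -m handwheel '-3 2 0 0; -3 2 0 0; 0 1 0 0; 0 0 0 0; 0 0 0 0; 0 0 0 0; 0 0 0 0; 0 0 0 0' 255; python3 -c "
from h import *
plan([.512,.225,.036],0,maxmm=20)
p,d=snapshot('scene');cv2.imwrite('pics/s20.png',cv2.resize(p[160:320,180:340,::-1],None,fx=4,fy=3.7))"
```

```text
time: 26.3
tcp_pos: [0.5159, 0.2253, 0.0396]
tool_rot: [0.498, -0.498, 0.506, -0.499]
wrist_force: [-0.4, -0.2, -1.6]
opening: 0.0089
t 26.30 tcp [0.5159 0.2253 0.0396] jaw yaw -0.007 tilt y [ 0.008 -0.007 -1.   ] open 0.0089 F [-0.4 -0.2 -1.6] q [ 0.33  0.64  1.75 -0.01  0.75  0.35]
world mm [-3.9 -0.3 -3.6] dyaw 0.007 rows 1
0 4 -4 -0.007
```

View pics/s20.png

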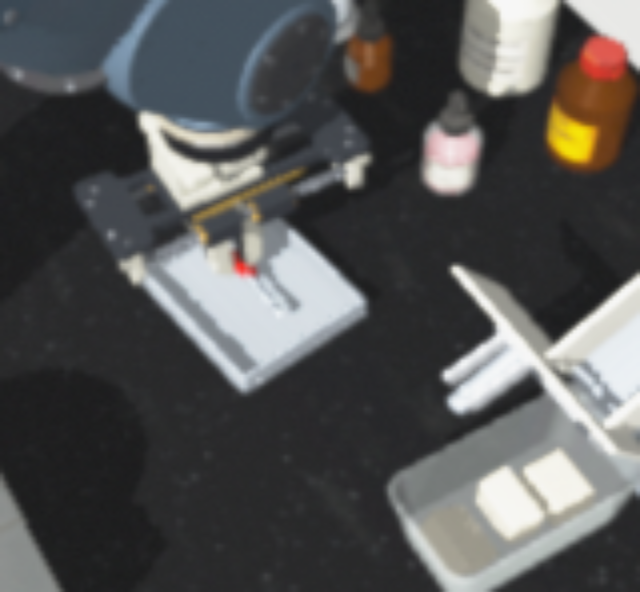

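```bash
python3 -m handwheel '0 2 0 0; 0 2 0 0; 0 0 0 0; 0 0 0 0; 0 0 0 0; 0 0 0 0; 0 0 0 0; 0 0 0 0' 255; python3 -c "
from h import *
plan([.512,.225,.036],0,maxmm=20)"; python3 -m handwheel '0 0 0 0; 0 0 0 0; 0 0 0 0; 0 0 0 0; 0 -5 0 0; 0 -15 0 0; 0 -30 0 0; 0 -40 0 0' 175;  python3 -m handwheel '0 -40 0 0; 0 -40 0 0; -10 -20 -20 0; -10 0 -20 0; -20 0 -20 0; 0 0 -20 0; 0 0 0 0; 0 0 0 0' 175; python3 -c "
from h import *
plan([.512,.225,.036],0,maxmm=20)
p,d=snapshot('scene');cv2.imwrite('pics/s21.png',cv2.resize(p[160:320,180:400,::-1],None,fx=3.6,fy=3.6,interpolation=2))
p,d=snapshot('top');cv2.imwrite('pics/t21.png',cv2.resize(p[110:250,250:400,::-1],None,fx=4.2,fy=4.2,interpolation=2))"
```

```text
time: 27.15
tcp_pos: [0.5161, 0.2252, 0.0354]
tool_rot: [0.498, -0.498, 0.506, -0.499]
wrist_force: [0.0, -0.4, 0.4]
opening: 0.009
t 27.15 tcp [0.5161 0.2252 0.0354] jaw yaw -0.007 tilt y [ 0.009 -0.007 -1.   ] open 0.0090 F [ 0.  -0.4  0.4] q [ 0.33  0.64  1.75 -0.01  0.74  0.35]
world mm [-4.1 -0.2  0.6] dyaw 0.007 rows 1
0 -1 -4 -0.007
time: 27.95
tcp_pos: [0.5129, 0.225, 0.1257]
tool_rot: [0.5, -0.499, 0.504, -0.496]
wrist_force: [-0.4, 0.3, 1.1]
opening: 0.0291
time: 28.75
tcp_pos: [0.4322, 0.2683, 0.2456]
tool_rot: [0.494, -0.497, 0.507, -0.502]
wrist_force: [-1.0, -0.0, 0.7]
opening: 0.029
t 28.75 tcp [0.4322 0.2683 0.2456] jaw yaw -0.008 tilt y [ 0.019 -0.001 -1.   ] open 0.0290 F [-1.  -0.   0.7] q [ 0.47  0.25  1.75 -0.01  1.12  0.48]
world mm [  79.8  -43.3 -209.6] dyaw 0.008 rows 12
4 18 6 -0.001; 4 18 6 -0.001; 4 18 6 -0.001; 4 18 6 -0.001; 4 18 6 -0.001; 4 18 6 -0.001; 4 18 6 -0.001; 4 18 6 -0.001; 4 18 6 -0.001; 4 18 6 -0.001; 4 18 6 -0.001; 4 18 6 -0.001
```

View pics/s21.png

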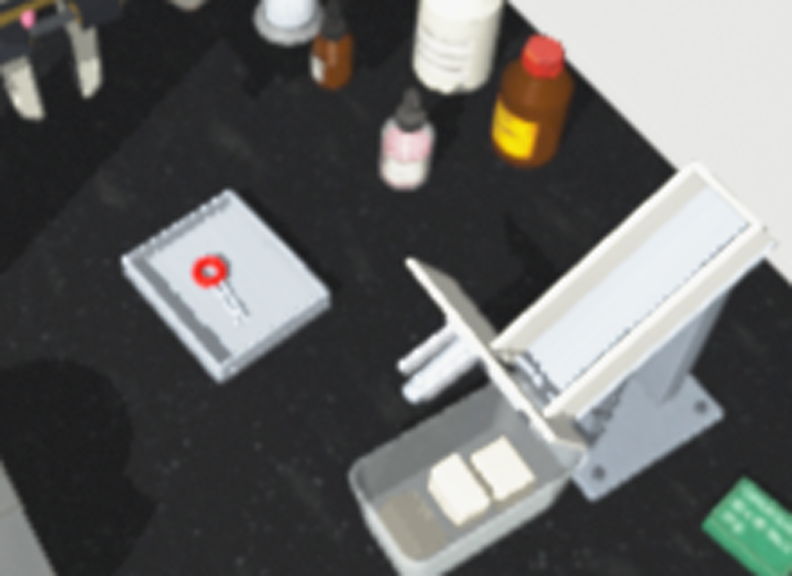

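View pics/t21.png

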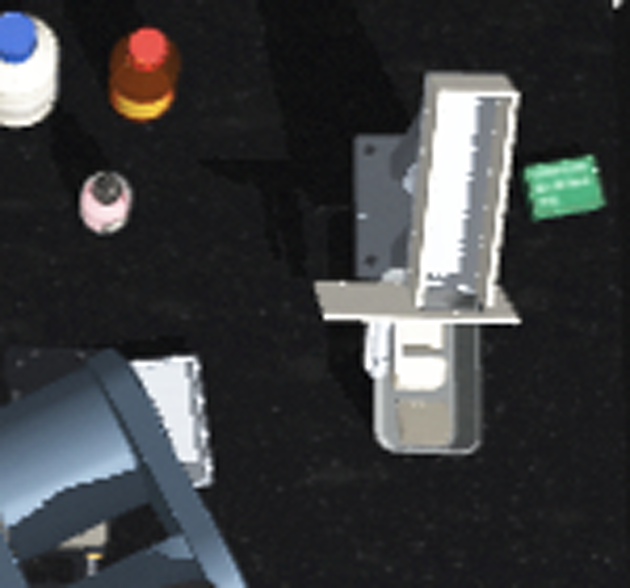

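The clip lies flat in the tray, with its ring at (210,270). The feeder is empty, and the tub holds two lit blocks and one in shadow at (420,522). I'll check that third block by depth.

```bash
python3 -c "
from h import *
p,d=snapshot('scene');P=cloud('scene',d)
for (a,b) in [(420,522),(405,515),(460,488),(503,468)]:
  u=int(180+a/3.6);v=int(160+b/3.6);print(P[v,u].round(3),p[v,u])
p,d=snapshot('top');P=cloud('top',d)
for (a,b) in [(425,422),(405,422),(420,370),(425,335),(460,290),(460,250)]:
  u=int(250+a/4.2);v=int(110+b/4.2);print(P[v,u].round(3),p[v,u])
s=status.state();print(s['time'],s['joint_velocities'].round(3),s['wrist_force'].round(1))
bot.job_done()"
```

```text
[ 0.531 -0.046  0.034] [155 152 139]
[ 0.524 -0.038  0.04 ] [156 152 140]
[ 0.569 -0.039  0.036] [246 246 241]
[ 0.608 -0.041  0.024] [245 244 237]
[ 0.525 -0.045  0.033] [169 164 149]
[ 0.523 -0.026  0.042] [165 160 145]
[ 0.568 -0.042  0.03 ] [254 254 252]
[ 0.602 -0.047  0.026] [253 252 248]
[ 0.637 -0.074  0.034] [113 119 119]
[ 0.648 -0.051  0.145] [191 198 207]
28.95 [-0.001  0.006  0.006  0.002 -0.005  0.001] [ 0.  -0.3 -0.2]
the job is handed in; nothing more can be done
```

I handed the job in at about 29 s. The tub is under the feeder's mouth, all three wax blocks are in it, and the spring clip is lying flat in the steel tray.

**What I did:**
- **Tub:** I gripped it across its width, set it down short of the feeder and pushed it in with two fingertips. Its centre ended about 48 mm in front of the mouth, against the 45 mm asked for.
- **Clip:** My first grip on the red loop, with the jaws at an angle, slipped off. The clip stayed seated in the stud. I then gripped the top of the loop squarely and pulled the clip out sideways, and the flap swung open.

**Last checks:**
- **Blocks:** Depth readings from two cameras show three block-height surfaces in the tub, at x about 0.53, 0.57 and 0.60 m. The one at 0.53 m lies in shadow. The feeder is empty.
- **Clip:** The scene camera shows it inside the tray.
- **Bystanders:** In the last scene view both bottles stand upright where they were. I did not look at the pink tub again, but nothing went near it after the first move.
- **Robot:** It was clear of everything, with wrist forces near zero.
- **Forces:** The highest wrist force I read was about 8 N, during the grip that slipped. I only read it at the end of each move, so short peaks could be missed.

No check failed at the end.

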